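Refit the shuttle's guide rod and lock it with its spring clip

TASK

Refit the guide rod of the synthesiser's shuttle: lift it out of the foam tray, feed it nose first through the bearing block, the carriage tube and the second block until its flange is fully home against the first block's bushing. Then take the clip of the right size (the smaller of the two) from its rack and press it down into the groove on the rod's far end until it snaps in and seats, and let go. Leave the larger clip and the other loose things on the bench where they are.

Things in the scene. Friction and masses are not known exactly. Their poses are not given: they have to be found in the camera images.
- rod: Steel guide rod, 273 mm long, about 0.36 kg. Origin on its axis at the flange's front face; x runs along it to the nose. Shank 16 mm diameter to x 229 mm, nose tapering to 10 mm diameter at x 237. Flange 36 mm diameter, x -6 to 0. Centre of mass near x 102 mm. Any roll. At the start it lies level in the tray, nose towards the robot's right, axis 40 mm above the bench.
- knob (a point): Centre of the rod's fluted knob behind the flange, on the axis at rod x -21 mm: 24 mm diameter, 30 mm long (rod x -36 to -6 mm).
- groove (a point): Centre of the rod's clip groove, on its axis at rod x 214 mm. The groove is 11 mm diameter at its bottom and 10 mm wide (x 209 to 219), its edges bevelled at 45 degrees over 2 mm more on each side. With the rod home it stands just outside the second block's bushing.
- tray: Dark grey foam tray, 300 x 100 x 55 mm, fixed. Origin at the centre of its underside, below the rod's centre of mass; x along it towards the rod's nose. Its ends, 55 mm high, hold the rod in a cut-out; flange and knob are sunk between walls, so they cannot be pinched there. The middle, x -55 to +55 mm, is a finger recess 12 mm high, open to both sides, where the shank can be taken.
- shuttle: The shuttle unit, fixed. Origin at the centre of its base's underside (205 x 120 x 12 mm), z up, x the way the rod is fed (to the robot's right). Rod line at y 0, z 85 mm. On it: first block with bushing x -104 to -70 mm, carriage tube -46 to 40, second block with bushings 64 to 104. Bores 19 mm diameter, mouths flared to 26. Block tops z 102 mm; carriage top z 127, y -14 to 86.
- entry (a point): Centre of the flared mouth of the first block's bushing (rim 33 mm diameter), 85 mm above the bench. The rod's flange face comes to rest against this rim; the shank then lies on the bottom of the bores, 1.5 mm below their centre. Let go half-way, the rod stays in the bores and its free end sags a few mm.
- exit (a point): Centre of the end of the second block's bushing (27 mm outer diameter, 14 mm proud of the block), 208 mm beyond entry. With the rod home the groove's centre is 6 mm beyond this point.
- clip: The clip to fit, the smaller of two white plastic spring clips: a horseshoe 22 mm wide with a finger tab, 62 mm tall, 5 mm thick, 28 g. Origin at the horseshoe's centre, on the rod's axis when seated; z up to the tab, y through the thickness (along the rod when fitted, either way round). It opens to -z: two sprung noses, lowest point z -8 mm, 7.2 mm apart, spread over the groove at about 10 N.
- tab (a point): Centre of the clip's finger tab, at clip z 40 mm: 22 mm wide in the clip's x, 10 mm thick in y, 28 mm tall (z 26 to 54 mm); a 12 mm wide neck below it. At the start the clip stands upright and loose in its rack, its origin 32 mm and this point 72 mm above the bench.
- rack: Grey rack that holds the clip, fixed: base 56 x 36 x 24 mm with two grooved posts, 36 mm apart over all and 20 mm tall, in which the clip's sides stand; origin at the centre of its underside, clip's x along its x.
- clip_big: Larger clip of the same form, 35 mm wide, 87 mm tall, for another shaft; stands in its own rack. Origin at the centre of its horseshoe, z up. Leave it alone.
- rack_big: Grey rack that holds the larger clip, fixed: base 68 x 40 x 10 mm with two grooved posts 26 mm tall; origin at the centre of its underside. The two racks may have changed places.
- bushing: Bystander: spare steel bushing standing on end, 30 mm diameter, 30 mm tall; origin at the centre of its underside.
- driver: Bystander: screwdriver with a black handle, about 200 mm long, lying on the bench beyond the shuttle.
- reagent: Bystander: amber reagent bottle, 64 mm diameter, 130 mm tall; origin at the centre of its underside.
- grease: Bystander: small white jar, 48 mm diameter, 45 mm tall; origin at the centre of its underside.
- tip_box: Bystander: grey pipette-tip box, 120 x 80 x 42 mm; origin at the centre of its underside.
- dish: Bystander: shallow steel dish, 90 mm diameter, 16 mm tall; origin at the centre of its underside.

How it is judged:
By the outcome, as a careful person would: the job done as asked, in the order asked, and still so for the second after the job is handed in, with the robot touching nothing.
It also fails if it takes over 62 s, if anything falls off the work surface, if the arm or the gripper's body presses on something with over 40 N, if the wrist force passes 120 N, or if a joint passes its speed limit or range.

ROBOT

A 6-joint arm with a two-finger parallel gripper is mounted at the origin on the work surface. World frame = base frame: x ahead of the robot, y to its left, z up, the work surface at z = 0. Lengths are in m, angles in rad, forces in N, time in s.
With the tool pointing down it reaches from about 0.3 to 0.75 m from the base axis. Payload 8.5 kg.
Tool frame: the origin (TCP) lies on the centre line of the jaws, within the pads' length; the fingertips stand 17 mm ahead of it and the grasp point (between the pads) lies 2 mm behind it; x points along the fingers, y is the direction in which the jaws open and shut, and the axes are right-handed (so a half turn about x gives the same grasp; the last joint's range is limited). The gripper opens to 88 mm and grips with 3 to 60 N. Pads are 18 mm wide; open, the fingers measure 123 mm over their backs; the gripper's body (75 mm by 187 mm) begins 45 mm behind the grasp point.
Start: joints at [-1.485, 0.381, 1.297, -0, 1.464, -0.215], TCP at [0.163, -0.525, 0.228] pointing down, gripper open.
Joint ranges: [-3.11, 3.11], [-0.89, 2.33], [0.22, 2.48], [-1.42, 4.56], [0.17, 2.85], [-2.88, 2.88]. Speed limits (rad/s): [2.39, 2.39, 3.14, 3.14, 3.14, 3.14].

INTERFACE

Orientations are given as [roll, pitch, yaw] about the fixed x, y, z axes, in that order (R = Rz(yaw) Ry(pitch) Rx(roll)).
In Python, from workcell import observe, grab_frame, sign_off gives the robot as it stands. The module is installed in compiled form; this text tells all that it offers.
- The arm moves only by the tool drive_tool, never from a script. Its argument "targets" is a list of rows, each an object with "offset": the shift along the tool's x, y, z in units of 40 mm (1.0 is 40 mm), a list of three; "twist": the turn, a rotation vector about the tool's x, y, z in units of 6 degrees (1.0 is 6 degrees), a list of three; "grip": the gripper's target within -1 to 1 (fully open at 1, half-way at 0, shut at -1). A call has 1 to 12 rows; each row is the pose to reach, as a shift and turn from the pose measured when the call began, along the tool's axes at that moment; what a row does not reach only later rows make up. A row lasts 1/12 s, in which the tool goes at most 41.7 mm and 7.16 degrees, less where a joint would pass 70% of its speed; a pose out of reach is approached as far as the arm can. A call with a gripper value outside its range is refused whole. The fingers move at their own pace and stop on an object; "squeeze" is the grip in N (left out, the last holds). Time passes only in rows, so rows that repeat a pose let the fingers close. It gives the time, the measured TCP pose, the force and the opening at its end, in the units of the state.
- observe(): the state, without advancing time (a new reading comes with each control period).
- grab_frame(name): name is "scene" or "top"; returns a dict with "frame" (480x640x3 uint8, red, green, blue), "intrinsics" (3x3 intrinsics, pixels), "world_from_camera" (4x4, takes a point from camera to world coordinates). Camera axes: x right, y down, z forward; pixel columns grow to the right and rows downward; lengths in m; the calibration is good to about 2 mm. A picture is of the moment at which its call begins. There is no depth.
- sign_off(): hands the job in, once; it reports no verdict.
The state is a dict: "clock": time; "joint_pos": joint angles; "joint_velocities": joint speeds; "joint_efforts": joint torques, N m; "position": TCP position; "eef_rot": TCP orientation; "wrist_force": force on the tool from outside, world axes, zero at the start; "torque": the same for the moment, N m; "width": finger opening in m.
Only numpy, scipy, OpenCV 4.12 (cv2) and the standard library are available. Lean on these libraries where they do the work, as an engineer would, in place of code of your own. Each camera call takes 0.05 s, during which the arm holds its last target.

## Working session

There is one attempt and no reset: what is moved stays moved. The work goes in short steps, Python scripts to look and compute and a tool call to move; the robot and the scene stay as the last step left them, time stands still between calls to the robot, and variables do not carry over. Pictures are saved under pics/ and viewed, and the job is handed in when it is done.

Besides the shell and the picture viewer there is one more tool, called after "Emit:" as a command line: name --argument value ..., lists and objects as JSON in quotes. drive_tool: Moves the arm, as the interface text tells. Its arguments: {"type":"object","properties":{"targets":{"type":"array","items":{"type":"object","properties":{"offset":{"type":"array","items":{"type":"number"}},"twist":{"type":"array","items":{"type":"number"}},"grip":{"type":"number"}}}},"squeeze":{"type":"number"}},"required":["targets"]}

```bash
mkdir -p pics
cat > h.py <<'E'
import numpy as np, cv2
from workcell import observe, grab_frame
from scipy.spatial.transform import Rotation as R
def snap(n,tag):
    f=grab_frame(n); cv2.imwrite(f'pics/{tag}.png',cv2.cvtColor(f['frame'],cv2.COLOR_RGB2BGR))
    np.savez(f'pics/{tag}.npz',K=f['intrinsics'],T=f['world_from_camera'],f=f['frame']); return f
def load(tag): return np.load(f'pics/{tag}.npz')
def ray(d,u,v):
    r=d['T'][:3,:3]@np.linalg.inv(d['K'])@np.array([u,v,1.]); return d['T'][:3,3],r/np.linalg.norm(r)
def atz(d,u,v,z):
    o,r=ray(d,u,v); return o+r*(z-o[2])/r[2]
def tri(*obs):
    A=np.zeros((3,3));b=np.zeros(3)
    for d,u,v in obs:
        o,r=ray(d,u,v);P=np.eye(3)-np.outer(r,r);A+=P;b+=P@o
    p=np.linalg.solve(A,b)
    return p,[np.linalg.norm((np.eye(3)-np.outer(r,r))@(p-o)) for o,r in [ray(*x) for x in obs]]
def proj(d,p):
    c=np.linalg.inv(d['T'])@np.r_[p,1]; q=d['K']@c[:3]; return q[:2]/q[2]
def st():
    s=observe(); 
    for k in s: print(k,np.round(s[k],4))
    return s
E
python3 - <<'E'
from h import *
st()
for n in('scene','top'):
    f=snap(n,n+'0'); print(f['intrinsics'],np.round(f['world_from_camera'],3))
E
```

```text
clock 0.0
joint_pos [-1.4853  0.3812  1.2983  0.      1.4636 -0.2153]
joint_velocities [-0.0002  0.001   0.001  -0.0004 -0.0007  0.0006]
joint_efforts [ 1.10000e-03 -4.37935e+01 -2.24551e+01  7.14000e-02  3.53000e-02
 -1.00000e-04]
position [ 0.1629 -0.525   0.2272]
eef_rot [-1.7975  1.5694  1.6448]
wrist_force [-0.8235 -0.097  -0.0302]
torque [ 0.0116 -0.0055 -0.0353]
width 0.0877
[[605.97704951   0.         330.87171524]
 [  0.         605.97704951 239.17997357]
 [  0.           0.           1.        ]] [[ 0.443  0.643 -0.625  1.331]
 [ 0.896 -0.334  0.292 -0.365]
 [-0.02  -0.69  -0.724  0.99 ]
 [ 0.     0.     0.     1.   ]]
[[550.81065474   0.         318.45857594]
 [  0.         550.81065474 231.86409329]
 [  0.           0.           1.        ]] [[ 0.021 -0.995  0.099  0.469]
 [-1.    -0.019  0.014 -0.006]
 [-0.012 -0.099 -0.995  1.174]
 [ 0.     0.     0.     1.   ]]
```

View pics/scene0.png

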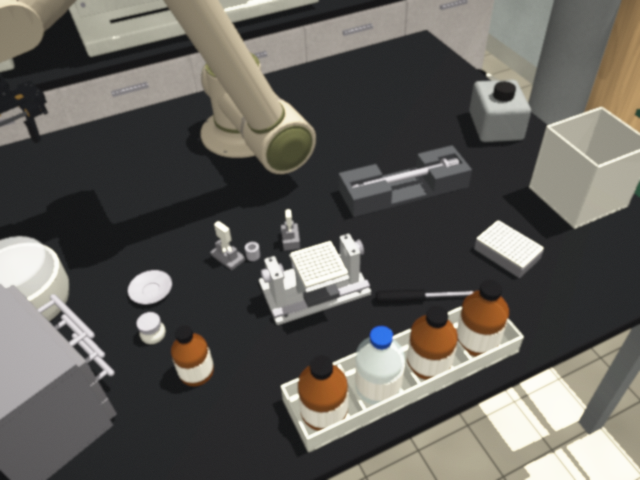

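View pics/top0.png

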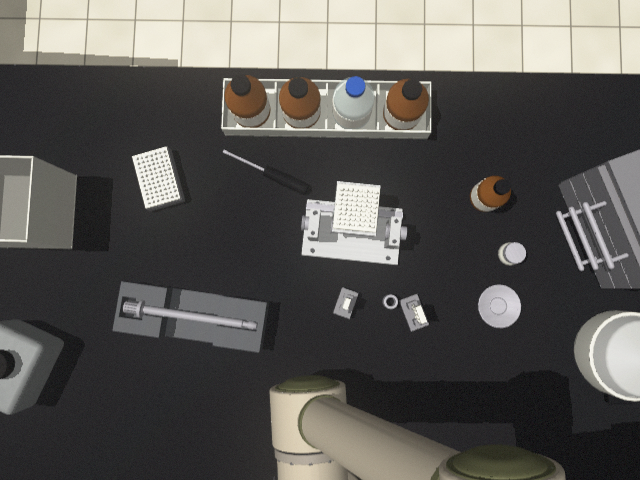

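Run:
```python
from h import *
def crop(tag,x0,y0,x1,y1,s,out):
    f=load(tag)['f'][y0:y1,x0:x1]; g=cv2.resize(f,None,fx=s,fy=s,interpolation=cv2.INTER_CUBIC)
    cv2.imwrite('pics/'+out,cv2.cvtColor(g,cv2.COLOR_RGB2BGR)); print(g.shape)
crop('scene0',200,190,380,325,4.4,'c1.png')
crop('scene0',330,140,480,220,5,'c2.png')
crop('top0',290,170,440,340,3.5,'c3.png')
crop('top0',105,270,280,360,4.5,'c4.png')
```

```text
(594, 792, 3)
(400, 750, 3)
(595, 525, 3)
(405, 788, 3)
```

View pics/c1.png

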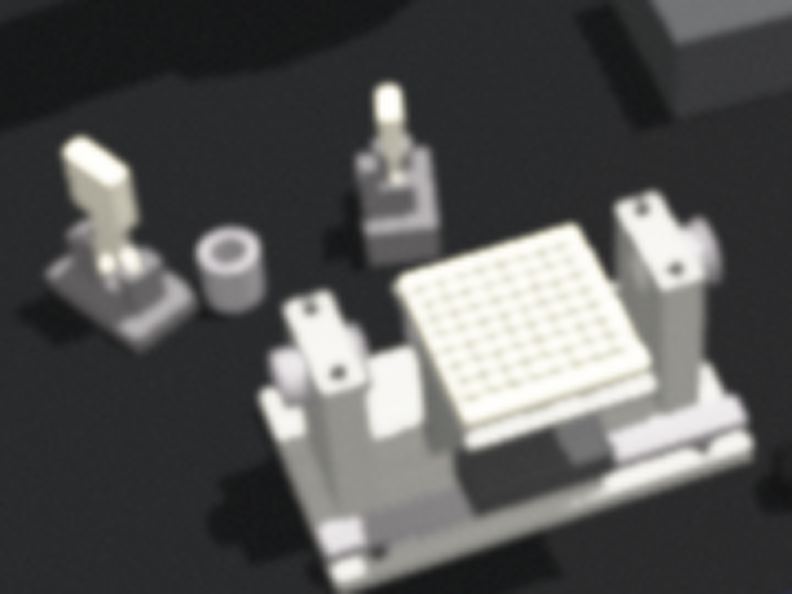

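View pics/c2.png

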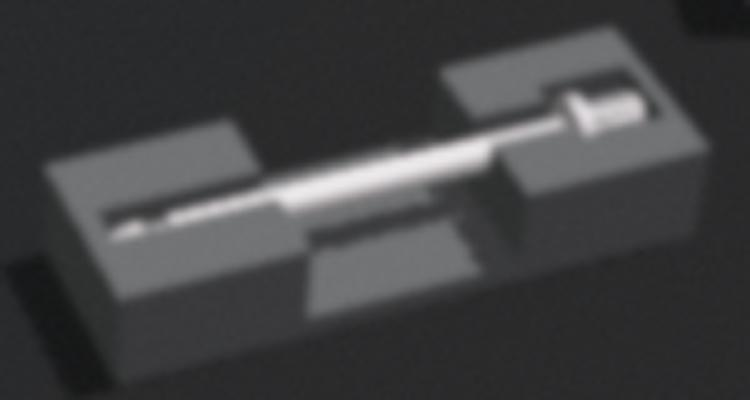

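View pics/c3.png

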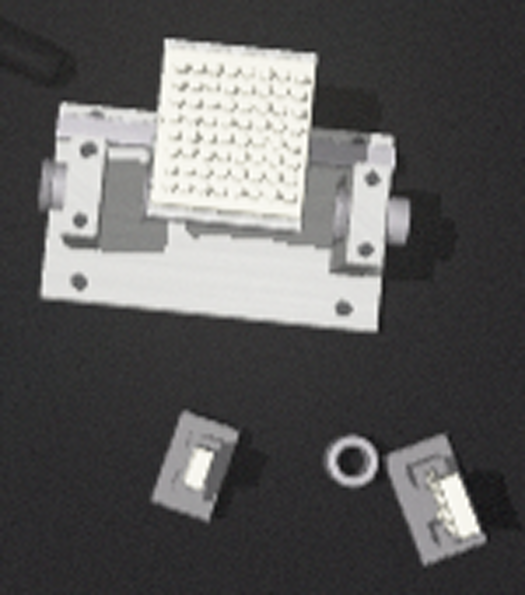

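View pics/c4.png

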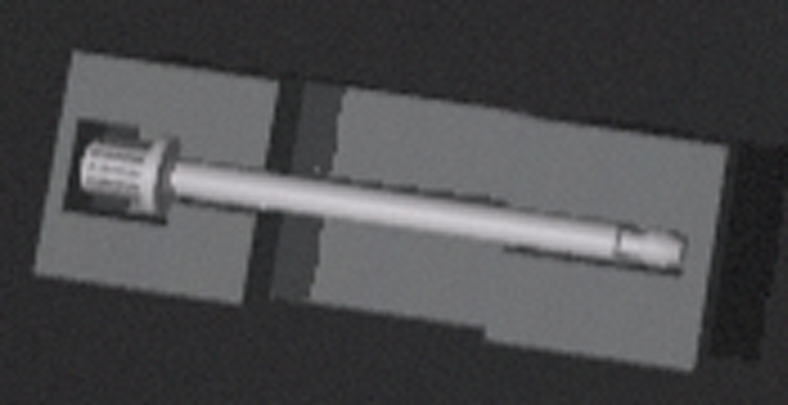

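```bash
cat > fit.py <<'E'
from h import *
from scipy.optimize import least_squares
def fit(obs,x0):
    # obs: (cam tag, u,v, local xyz); params x,y,yaw,dz
    D={}
    def res(p):
        r=[]
        for t,u,v,q in obs:
            d=D.setdefault(t,dict(load(t)))
            w=R.from_euler('z',p[2]).apply(q)+[p[0],p[1],p[3]]
            r+=list(proj(d,w)-[u,v])
        return np.array(r)
    s=least_squares(res,x0,loss='soft_l1')
    return s.x,res(s.x).reshape(-1,2)
E
python3 - <<'E'
from fit import *
T='top0';S='scene0'
c3=lambda x,y:(290+x/3.5,170+y/3.5); c1=lambda x,y:(200+x/4.4,190+y/4.4)
c4=lambda x,y:(105+x/4.5,270+y/4.5); c2=lambda x,y:(330+x/5,140+y/5)
m=lambda *a:np.array(a)/1000
o=[(T,*c3(41,298),m(-102.5,-60,12)),(T,*c3(378,330),m(102.5,-60,12)),(T,*c3(60,102),m(-102.5,60,12)),(T,*c3(395,135),m(102.5,60,12)),
(T,*c3(165,38),m(-46,86,127)),(T,*c3(317,53),m(40,86,127)),
(S,*c1(750,440),m(-102.5,60,12)),(S,*c1(335,575),m(102.5,60,12)),(S,*c1(262,395),m(102.5,-60,12)),
(S,*c1(575,225),m(-46,-14,127)),(S,*c1(397,285),m(40,-14,127)),(S,*c1(468,420),m(40,86,127)),(S,*c1(652,352),m(-46,86,127))]
p,r=fit(o,[.5,0,-1.6,0]);print('shuttle',np.round(p,4));print(np.round(r,1))
# tray: x toward nose; ends 55 high
o=[(T,*c4(73,51),m(-150,50,55)),(T,*c4(35,275),m(-150,-50,55)),(T,*c4(728,146),m(150,50,55)),(T,*c4(694,370),m(150,-50,55)),
(T,*c4(278,82),m(-55,50,55)),(T,*c4(242,303),m(-55,-50,55)),
(S,*c2(45,165),m(150,-50,55)),(S,*c2(120,298),m(150,50,55)),(S,*c2(612,27),m(-150,-50,55)),(S,*c2(712,148),m(-150,50,55)),(S,*c2(232,120),m(55,-50,55)),(S,*c2(305,245),m(55,50,55)),(S,*c2(440,70),m(-55,-50,55)),(S,*c2(530,195),m(-55,50,55))]
p,r=fit(o,[.35,.27,-1.6,0]);print('tray',np.round(p,4));print(np.round(r,1))
d,e=load(T),load(S)
# rod: flange front, nose
print('flange top?',tri((d,*c4(160,175)),(e,*c2(572,112))))
print('nose',tri((d,*c4(683,249)),(e,*c2(112,236))))
print('clip tab top',tri((d,*c3(203,455)),(e,*c1(390,92))))
print('tray yaw line',[atz(d,*c4(172,178),.04),atz(d,*c4(684,249),.04)])
s=observe();print(R.from_euler('xyz',s['eef_rot']).as_matrix().round(3))
E
```

```text
shuttle [ 0.5859 -0.0605 -1.6519 -0.0036]
[[-0.6  0. ]
 [-0.3  0.7]
 [-0.2  0.3]
 [-0.2  0.3]
 [-1.7 -1.2]
 [-0.8 -1.1]
 [-0.7  1.4]
 [-0.9  1.8]
 [-1.9 -0.3]
 [-0.8 -4.5]
 [-1.3 -5.9]
 [ 0.1  0.3]
 [ 1.3  2. ]]
tray [ 4.0390e-01  2.6790e-01 -1.6931e+00 -1.3000e-03]
[[-0.7 -0.2]
 [-1.  -0.7]
 [-0.6 -0.1]
 [-0.6 -0.1]
 [-0.3 -0.4]
 [-0.7 -0.1]
 [-0.8  0.1]
 [-0.9  0.2]
 [-0.6 -0. ]
 [-1.2  0.1]
 [-1.1  0. ]
 [ 0.7  0.9]
 [-1.1 -0.1]
 [-1.1 -0.1]]
flange top? (array([0.41735236, 0.36933856, 0.05173726]), [np.float64(0.0018604594149983025), np.float64(0.0018604594149981446)])
nose (array([0.38915467, 0.13306564, 0.0471308 ]), [np.float64(0.0019761225406677227), np.float64(0.0019761225406677014)])
clip tab top (array([ 0.44478968, -0.04909978,  0.0985168 ]), [np.float64(0.0013317645289097255), np.float64(0.001331764528909742)])
tray yaw line [array([0.41480534, 0.36591401, 0.04      ]), array([0.38787131, 0.1316571 , 0.04      ])]
[[-0.     0.296 -0.955]
 [ 0.001 -0.955 -0.296]
 [-1.    -0.001 -0.   ]]
```

```bash
cat >> h.py <<'E'
c3=lambda x,y:(290+(x+.5)/3.5-.5,170+(y+.5)/3.5-.5); c1=lambda x,y:(200+(x+.5)/4.4-.5,190+(y+.5)/4.4-.5)
c4=lambda x,y:(105+(x+.5)/4.5-.5,270+(y+.5)/4.5-.5); c2=lambda x,y:(330+(x+.5)/5-.5,140+(y+.5)/5-.5)
m=lambda *a:np.array(a)/1000
def overlay(tag,out,pts,x0,y0,x1,y1,s):
    d=load(tag);g=cv2.resize(d['f'][y0:y1,x0:x1],None,fx=s,fy=s,interpolation=cv2.INTER_CUBIC);g=cv2.cvtColor(g,cv2.COLOR_RGB2BGR)
    for i,p in enumerate(pts):
        q=proj(d,p);a=((q-[x0,y0]+.5)*s-.5).round().astype(int)
        cv2.drawMarker(g,tuple(map(int,a)),[(0,0,255),(0,255,0),(255,128,0),(0,255,255)][i%4],cv2.MARKER_CROSS,12,1)
    cv2.imwrite('pics/'+out,g)
E
python3 - <<'E'
from fit import *
T='top0';S='scene0'
o=[(T,*c3(41,298),m(-102.5,-60,12)),(T,*c3(378,330),m(102.5,-60,12)),(T,*c3(60,102),m(-102.5,60,12)),(T,*c3(395,135),m(102.5,60,12)),
(S,*c1(750,437),m(-102.5,60,12)),(S,*c1(335,570),m(102.5,60,12)),(S,*c1(260,395),m(102.5,-60,12))]
p,r=fit(o,[.5,0,-1.6,0]);print('shuttle',np.round(p,4));print(np.round(r,1))
p[3]=0
W=lambda *q:R.from_euler('z',p[2]).apply(m(*q))+[p[0],p[1],0]
pts=[W(a,b,c) for a,b,c in [(-102.5,-60,12),(102.5,-60,12),(-102.5,60,12),(102.5,60,12),(-46,-14,127),(40,-14,127),(-46,86,127),(40,86,127),(-104,0,85),(104,0,85),(-90,0,102),(90,0,102)]]
print('entry',pts[8],'exit',pts[9])
overlay(T,'o1.png',pts,290,170,440,340,3.5);overlay(S,'o2.png',pts,200,190,380,325,4.4)
E
```

```text
shuttle [ 0.5866 -0.0597 -1.647   0.003 ]
[[-0.6  0.1]
 [ 0.3  0.3]
 [-0.4  0. ]
 [ 0.1 -0.4]
 [ 0.3  0.3]
 [-0.   1.6]
 [-1.  -1.6]]
entry [0.5944963  0.04404345 0.085     ] exit [ 0.57866884 -0.16335349  0.085     ]
```

View pics/o1.png

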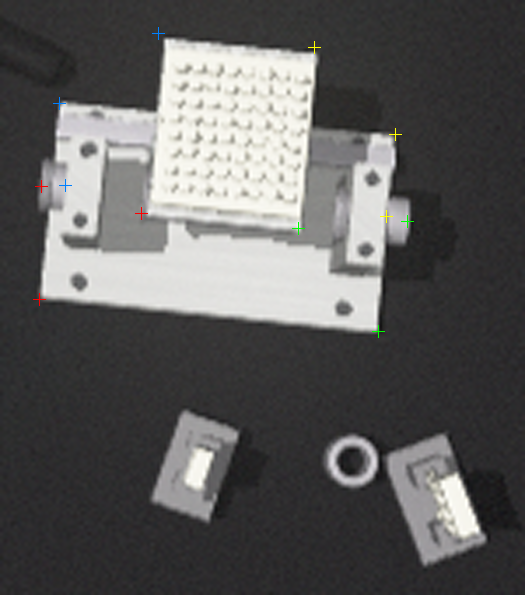

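View pics/o2.png

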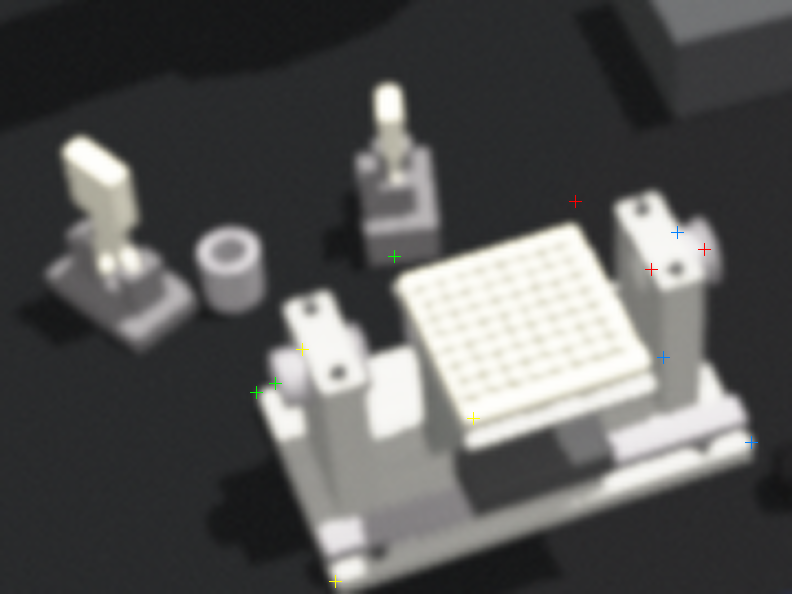

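Run:
```python
from h import *
d=load('scene0')['f']
a=cv2.resize(d[245:325,250:300],None,fx=7,fy=7,interpolation=cv2.INTER_LANCZOS4)
b=cv2.resize(d[225:305,325:375],None,fx=7,fy=7,interpolation=cv2.INTER_LANCZOS4)
cv2.imwrite('pics/z1.png',cv2.cvtColor(np.hstack([a,b]),cv2.COLOR_RGB2BGR))
d=load('top0')['f']
a=cv2.resize(d[195:270,295:350],None,fx=7,fy=7,interpolation=cv2.INTER_LANCZOS4)
b=cv2.resize(d[195:270,360:415],None,fx=7,fy=7,interpolation=cv2.INTER_LANCZOS4)
cv2.imwrite('pics/z2.png',cv2.cvtColor(np.hstack([a,b]),cv2.COLOR_RGB2BGR))
```

```text
(no output)
```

View pics/z1.png

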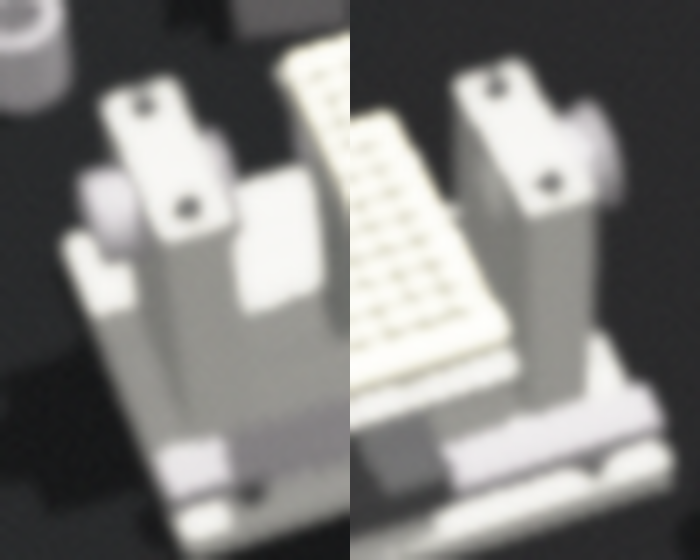

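View pics/z2.png

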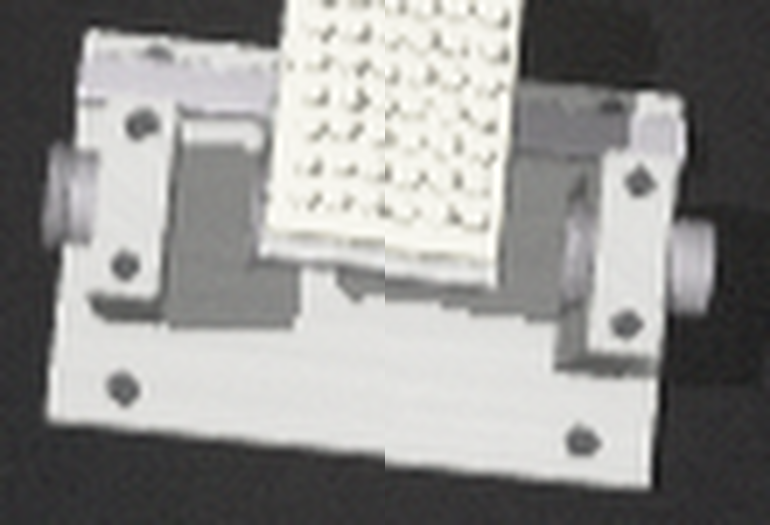

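Run:
```python
from fit import *
t,s=load('top0'),load('scene0')
h=lambda x0,y0,x,y:(x0+(x+.5)/7-.5,y0+(y+.5)/7-.5)
P={}
for n,a,b in [('b1n',h(295,195,125,266),h(325,225,147,88)),('b1f',h(295,195,142,125),h(325,225,201,183)),
 ('b2n',h(360,195,242,324),h(250,245,145,105)),('b2f',h(360,195,253,182),h(250,245,188,208)),
 # bushing end silhouettes centres: 
 ]:
    P[n]=tri((t,*a),(s,*b));print(n,P[n][0].round(4),P[n][1][0].round(4))
c1_=(P['b1n'][0]+P['b1f'][0])/2;c2_=(P['b2n'][0]+P['b2f'][0])/2
print(c1_,c2_,np.linalg.norm(c1_-c2_), np.arctan2(*(c2_-c1_)[[1,0]]))
for p in ([.5866,-.0597,-1.647],):
  L=lambda w:R.from_euler('z',-p[2]).apply(w-np.array([p[0],p[1],0]))*1000
  for w in (c1_,c2_,*[P[k][0] for k in P]): print(L(w).round(1))
```

```text
b1n [0.5739 0.0217 0.1032] 0.0005
b1f [0.6138 0.0181 0.103 ] 0.0008
b2n [ 0.5607 -0.1376  0.104 ] 0.0005
b2f [ 0.6005 -0.1409  0.1029] 0.0001
[0.59383334 0.01992371 0.10309951] [ 0.58055814 -0.13921163  0.10346541] 0.15968851340754886 -1.6540244934313193
[-79.9   1.2 103.1]
[ 79.7   0.  103.5]
[-80.2 -18.9 103.2]
[-79.6  21.2 103. ]
[ 79.6 -19.9 104. ]
[ 79.9  20.  102.9]
```

Run:
```python
from h import *
d=load('scene0')['f']
a=cv2.resize(d[205:255,275:305],None,fx=11,fy=11,interpolation=cv2.INTER_LANCZOS4)
d=load('top0')['f']
b=cv2.resize(d[280:325,328:363],None,fx=12,fy=12,interpolation=cv2.INTER_LANCZOS4)
print(a.shape,b.shape)
g=np.zeros((550,760,3),np.uint8);g[:550,:330]=a;g[:540,340:760]=b
cv2.imwrite('pics/z3.png',cv2.cvtColor(g,cv2.COLOR_RGB2BGR))
```

```text
(550, 330, 3) (540, 420, 3)
```

View pics/z3.png

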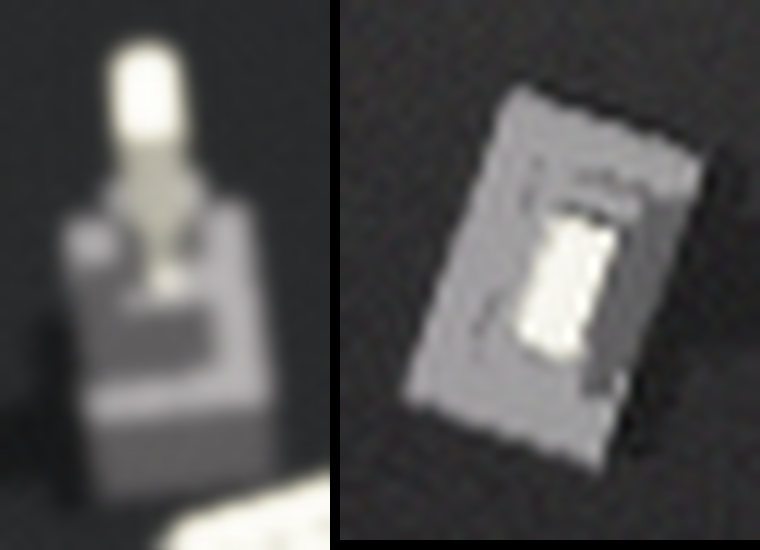

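Run:
```python
from fit import *
T='top0';S='scene0'
a=lambda x,y:(275+(x+.5)/11-.5,205+(y+.5)/11-.5)
b=lambda x,y:(328+(x-340+.5)/12-.5,280+(y+.5)/12-.5)
o=[(T,*b(515,85),m(28,18,24)),(T,*b(705,158),m(28,-18,24)),(T,*b(600,470),m(-28,-18,24)),(T,*b(403,400),m(-28,18,24)),
(S,*a(86,415),m(28,-18,24)),(S,*a(275,400),m(28,18,24)),(S,*a(250,205),m(-28,18,24))]
p,r=fit(o,[.45,-.05,-.34,0]);print('rack',p.round(4),np.degrees(p[2]));print(r.round(1))
o=[(T,*b(555,212),m(11,5,86)),(T,*b(617,232),m(11,-5,86)),(T,*b(580,360),m(-11,-5,86)),(T,*b(517,340),m(-11,5,86)),
(S,*a(120,140),m(11,-5,86)),(S,*a(187,138),m(11,5,86)),(S,*a(110,48),m(-11,-5,86)),(S,*a(178,42),m(-11,5,86))]
p,r=fit(o,[.45,-.05,-.34,0]);print('tab',p.round(4),np.degrees(p[2]));print(r.round(1))
```

```text
rack [ 0.4372 -0.0478 -0.3275  0.0006] -18.764571088724992
[[-0.5  0.2]
 [ 0.   0.1]
 [-0.3 -0.3]
 [-0.3 -0.5]
 [ 0.1  0.3]
 [-0.8 -0.1]
 [-0.8 -0.2]]
tab [ 4.375e-01 -4.760e-02 -3.007e-01 -1.000e-04] -17.231096969421838
[[ 0.2 -0.1]
 [-0.1 -0.1]
 [-0.6 -0.1]
 [-0.2 -0. ]
 [ 0.5 -0.6]
 [-1.  -1. ]
 [ 0.3  0.8]
 [-1.3  0.8]]
```

```bash
cat > plan.py <<'E'
from h import *
import sys
def Rt(phi):
    c,s=np.cos(phi),np.sin(phi); return np.array([[0,c,s],[0,s,-c],[-1,0,0]])
def plan(x,y,z,phi,s=None):
    s=s or observe(); p=np.array(s['position']);Q=R.from_euler('xyz',s['eef_rot']).as_matrix()
    print('off',(Q.T@(np.array([x,y,z])-p)/.04).round(3),'twist',np.degrees(R.from_matrix(Q.T@Rt(phi)).as_rotvec()/6).round(2),
     'dist',np.linalg.norm(np.array([x,y,z])-p).round(3))
def info():
    s=observe();Q=R.from_euler('xyz',s['eef_rot']).as_matrix()
    print('t',s['clock'],'pos',np.round(s['position'],4),'phi',np.arctan2(Q[1,1],Q[0,1]).round(4),'tiltx',Q[:,0].round(3),'F',np.round(s['wrist_force'],1),'w',s['width'],'q',np.round(s['joint_pos'],2))
if __name__=='__main__':
    info(); plan(*map(float,sys.argv[1:5]))
E
python3 plan.py .42 -.1 .228 -.6
```

```text
t 0.1 pos [ 0.1629 -0.5251  0.2273] phi -1.27 tiltx [-0.     0.001 -1.   ] F [ 0.6 -0.1  0.2] w 0.08827218691377073 q [-1.49  0.38  1.3  -0.    1.46 -0.22]
off [-5.000e-03 -8.245e+00 -9.287e+00] twist [-6.4  -0.01  0.01] dist 0.497
```

Emit:
drive_tool --targets '[{"offset":[0,-8.2,-9.3],"twist":[-6.4,0,0],"grip":1},{"offset":[0,-8.2,-9.3],"twist":[-6.4,0,0],"grip":1},{"offset":[0,-8.2,-9.3],"twist":[-6.4,0,0],"grip":1},{"offset":[0,-8.2,-9.3],"twist":[-6.4,0,0],"grip":1},{"offset":[0,-8.2,-9.3],"twist":[-6.4,0,0],"grip":1},{"offset":[0,-8.2,-9.3],"twist":[-6.4,0,0],"grip":1},{"offset":[0,-8.2,-9.3],"twist":[-6.4,0,0],"grip":1},{"offset":[0,-8.2,-9.3],"twist":[-6.4,0,0],"grip":1},{"offset":[0,-8.2,-9.3],"twist":[-6.4,0,0],"grip":1},{"offset":[0,-8.2,-9.3],"twist":[-6.4,0,0],"grip":1},{"offset":[0,-8.2,-9.3],"twist":[-6.4,0,0],"grip":1},{"offset":[0,-8.2,-9.3],"twist":[-6.4,0,0],"grip":1}]'

```text
clock: 1.1
position: [0.4216, -0.0992, 0.2278]
eef_rot: [-2.42, 1.569, 1.693]
wrist_force: [0.5, -1.1, -0.3]
width: 0.0882
```

```bash
python3 plan.py .4073 .2985 .15 -.119
```

```text
t 1.1 pos [ 0.4216 -0.0992  0.2278] phi -0.5994 tiltx [-0.     0.001 -1.   ] F [ 0.5 -1.1 -0.3] w 0.08817193319152167 q [-0.51  0.17  1.59  0.    1.37  0.09]
off [ 1.959 -5.903 -8.005] twist [-4.59 -0.01  0.01] dist 0.405
```

Emit:
drive_tool --targets '[{"offset":[1.95,-5.9,-8.0],"twist":[-4.6,0,0],"grip":1},{"offset":[1.95,-5.9,-8.0],"twist":[-4.6,0,0],"grip":1},{"offset":[1.95,-5.9,-8.0],"twist":[-4.6,0,0],"grip":1},{"offset":[1.95,-5.9,-8.0],"twist":[-4.6,0,0],"grip":1},{"offset":[1.95,-5.9,-8.0],"twist":[-4.6,0,0],"grip":1},{"offset":[1.95,-5.9,-8.0],"twist":[-4.6,0,0],"grip":1},{"offset":[1.95,-5.9,-8.0],"twist":[-4.6,0,0],"grip":1},{"offset":[1.95,-5.9,-8.0],"twist":[-4.6,0,0],"grip":1},{"offset":[1.95,-5.9,-8.0],"twist":[-4.6,0,0],"grip":1},{"offset":[1.95,-5.9,-8.0],"twist":[-4.6,0,0],"grip":1},{"offset":[1.95,-5.9,-8.0],"twist":[-4.6,0,0],"grip":1},{"offset":[1.95,-5.9,-8.0],"twist":[-4.6,0,0],"grip":1}]'

```text
clock: 2.1
position: [0.4066, 0.2992, 0.1496]
eef_rot: [-1.829, 1.569, 2.768]
wrist_force: [-0.2, -0.7, -0.4]
width: 0.0882
```

```bash
python3 plan.py .4073 .2985 .038 -.119; python3 -c "
from h import *
snap('top','t1');snap('scene','s1')"
```

```text
t 2.1 pos [0.4066 0.2992 0.1496] phi -0.1147 tiltx [-0.002  0.001 -1.   ] F [-0.2 -0.7 -0.4] w 0.08820786616210619 q [0.4  0.38 1.55 0.   1.22 0.51]
off [2.791 0.025 0.016] twist [ 0.04 -0.    0.02] dist 0.112
```

View pics/s1.png

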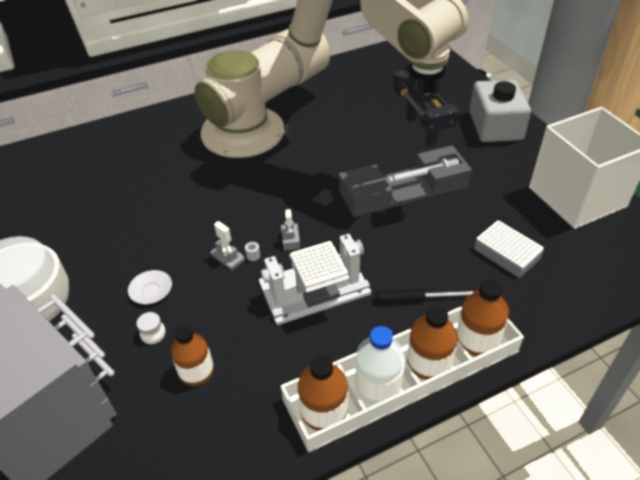

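The gripper (around 430,110) hangs over the tray's recess, and the rod is undisturbed. I'm descending onto the shank.

Emit:
drive_tool --targets '[{"offset":[1.0,0,0],"twist":[0,0,0],"grip":1},{"offset":[2.0,0.02,0.02],"twist":[0,0,0],"grip":1},{"offset":[2.8,0.02,0.02],"twist":[0,0,0],"grip":1},{"offset":[2.8,0.02,0.02],"twist":[0,0,0],"grip":1},{"offset":[2.8,0.02,0.02],"twist":[0,0,0],"grip":-1},{"offset":[2.8,0.02,0.02],"twist":[0,0,0],"grip":-1},{"offset":[2.8,0.02,0.02],"twist":[0,0,0],"grip":-1},{"offset":[2.8,0.02,0.02],"twist":[0,0,0],"grip":-1},{"offset":[2.8,0.02,0.02],"twist":[0,0,0],"grip":-1},{"offset":[2.8,0.02,0.02],"twist":[0,0,0],"grip":-1},{"offset":[2.8,0.02,0.02],"twist":[0,0,0],"grip":-1},{"offset":[2.8,0.02,0.02],"twist":[0,0,0],"grip":-1}]' --squeeze 50

```text
clock: 3.2
position: [0.4079, 0.2969, 0.0386]
eef_rot: [-2.823, 1.57, 1.772]
wrist_force: [-0.6, 0.0, -0.0]
width: 0.0366
```

```bash
python3 plan.py .4073 .2985 .15 -.119
```

```text
t 3.2 pos [0.4079 0.2969 0.0386] phi -0.1178 tiltx [-0.     0.001 -1.   ] F [-0.6  0.  -0. ] w 0.03664348325919913 q [0.39 0.53 1.68 0.   0.92 0.51]
off [-2.786 -0.021 -0.042] twist [ 0.01 -0.01  0.  ] dist 0.111
```

Still closing; wait, then lift.

Emit:
drive_tool --targets '[{"offset":[0,0,0],"twist":[0,0,0],"grip":-1},{"offset":[0,0,0],"twist":[0,0,0],"grip":-1},{"offset":[0,0,0],"twist":[0,0,0],"grip":-1},{"offset":[0,0,0],"twist":[0,0,0],"grip":-1},{"offset":[0,0,0],"twist":[0,0,0],"grip":-1},{"offset":[0,0,0],"twist":[0,0,0],"grip":-1}]'

```text
clock: 3.7
position: [0.4079, 0.2969, 0.0385]
eef_rot: [-2.761, 1.57, 1.833]
wrist_force: [-0.4, 0.1, 0.2]
width: 0.0001
```

```bash
python3 plan.py .4073 .2985 .15 -.119
```

```text
t 3.7 pos [0.4079 0.2969 0.0385] phi -0.1178 tiltx [-0.     0.001 -1.   ] F [-0.4  0.1  0.2] w 6.363740579459412e-05 q [0.39 0.53 1.68 0.   0.92 0.51]
off [-2.787 -0.021 -0.042] twist [ 0.01 -0.01  0.  ] dist 0.111
```

```bash
python3 -c "
from h import *
for n in('top','scene'):
  d=snap(n,n+'2')['frame']
  x=(100,260,300,370) if n=='top' else (330,90,480,220)
  g=cv2.resize(d[x[1]:x[3],x[0]:x[2]],None,fx=4,fy=4,interpolation=cv2.INTER_CUBIC);cv2.imwrite('pics/z4%s.png'%n,cv2.cvtColor(g,cv2.COLOR_RGB2BGR))
"
```

```text
(no output)
```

View pics/z4top.png

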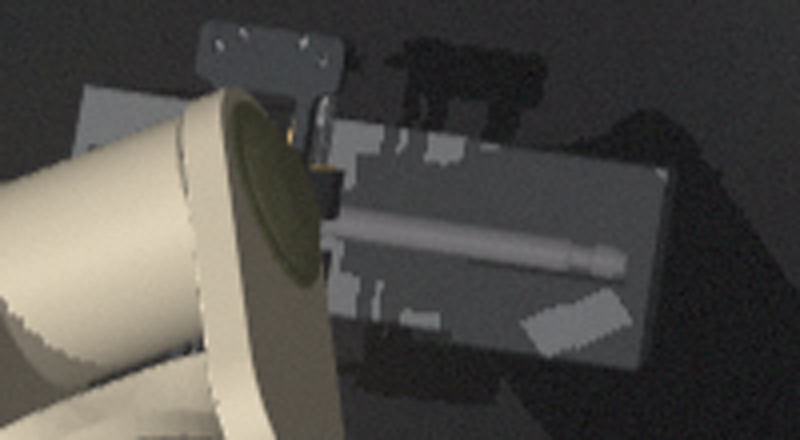

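View pics/z4scene.png

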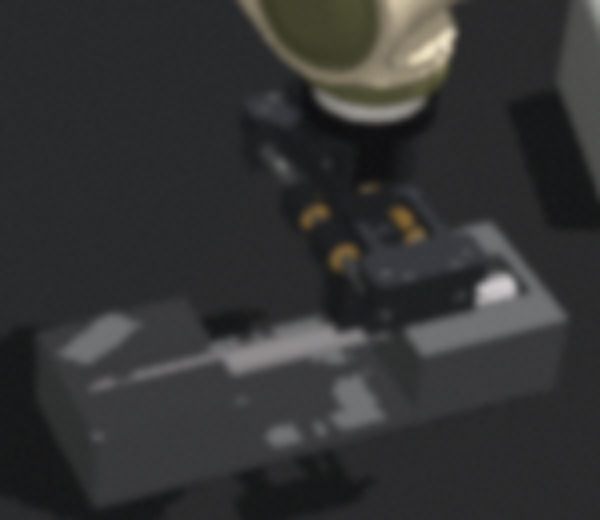

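```bash
python3 -c "
from h import *
s=observe();p=np.array(s['position']);Q=R.from_euler('xyz',s['eef_rot']).as_matrix()
pts=[p,p+Q[:,0]*.017,p+Q[:,2]*.009,p-Q[:,2]*.009,p-Q[:,0]*.047, p+Q[:,0]*.017+Q[:,1]*.0255,p+Q[:,0]*.017-Q[:,1]*.0255]
f=np.array([-.119,-.9929,0]);o=np.array([.4156,.3680,.04])
pts+=[o,o+f*.07,o+f*.237,o-f*.021]
overlay('scene2','o3.png',pts,330,90,480,220,5);overlay('top2','o4.png',pts,100,260,300,370,4)
print(s['width'])
"
```

```text
0.0005153851751335741
```

View pics/o3.png

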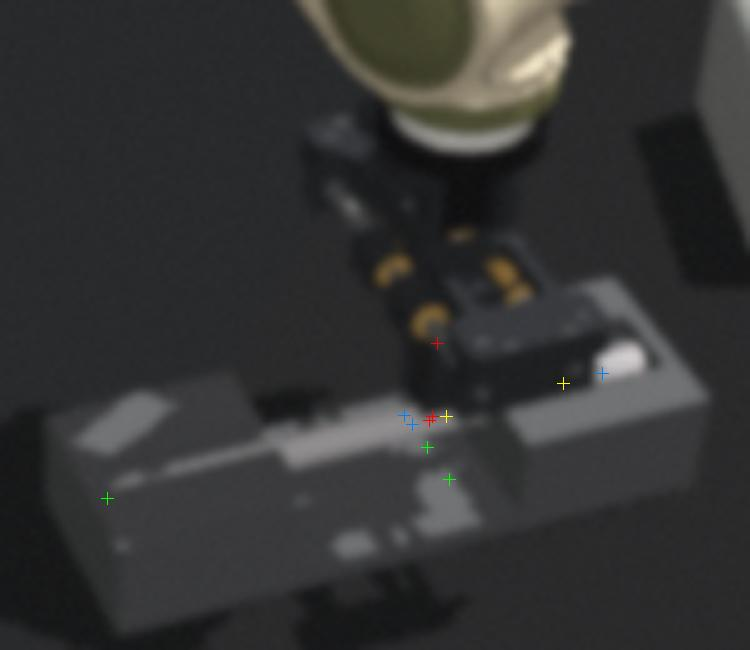

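View pics/o4.png

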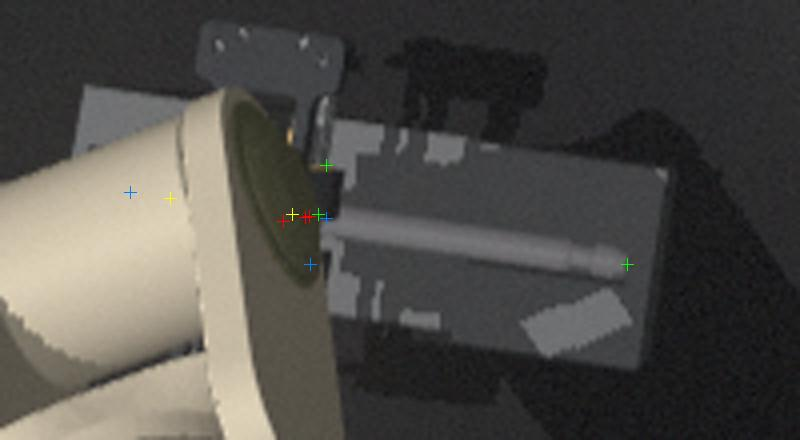

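Emit:
drive_tool --targets '[{"offset":[-0.3,0,0],"twist":[0,0,0],"grip":-1},{"offset":[-0.6,0,0],"twist":[0,0,0],"grip":-1},{"offset":[-0.9,0,0],"twist":[0,0,0],"grip":-1},{"offset":[-0.9,0,0],"twist":[0,0,0],"grip":-1}]'

```text
clock: 4.13
position: [0.4088, 0.2972, 0.0763]
eef_rot: [2.379, 1.567, 0.691]
wrist_force: [0.2, 0.4, 0.7]
width: 0.0002
```

```bash
python3 -c "
from plan import *
info();print(observe()['torque'])
for n in('top','scene'):
  d=snap(n,n+'3')['frame']
  x=(100,260,300,370) if n=='top' else (330,90,480,220)
  g=cv2.resize(d[x[1]:x[3],x[0]:x[2]],None,fx=4,fy=4,interpolation=cv2.INTER_CUBIC);cv2.imwrite('pics/z5%s.png'%n,cv2.cvtColor(g,cv2.COLOR_RGB2BGR))
"
```

```text
t 4.1333 pos [0.4088 0.2972 0.0763] phi -0.1177 tiltx [ 0.003  0.003 -1.   ] F [0.2 0.4 0.7] w 0.00023081666284543003 q [0.39 0.47 1.65 0.   1.02 0.51]
[-0.03215324 -0.11845609 -0.02183952]
```

View pics/z5scene.png

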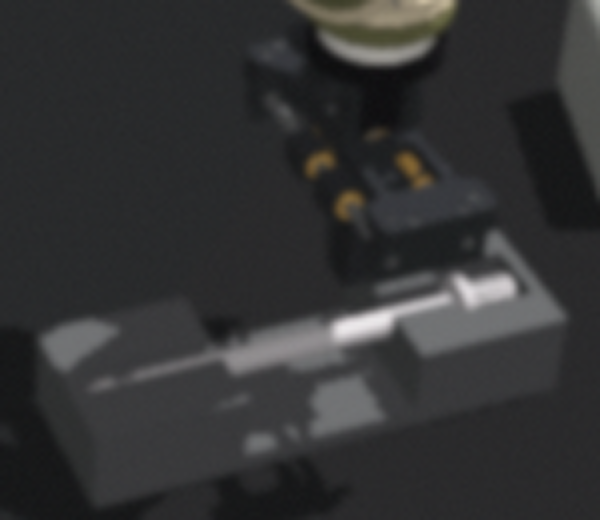

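View pics/z5top.png

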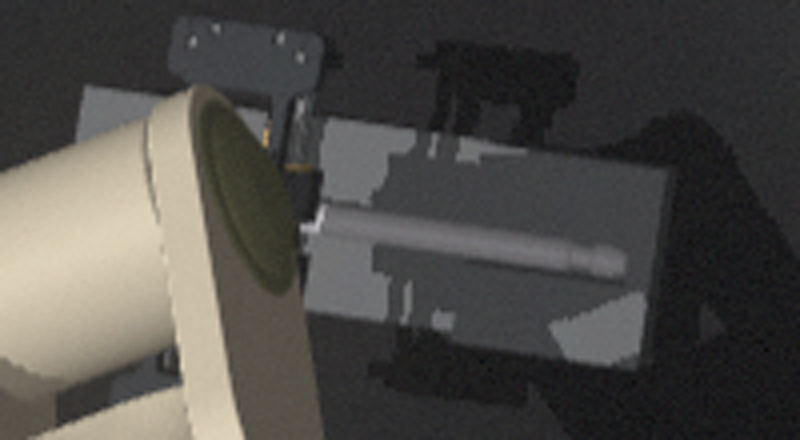

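```bash
python3 -c "
from h import *
p=np.array([.4066,.2992,.1496]);Q=np.array([[0,np.cos(-.1147),np.sin(-.1147)],[0,np.sin(-.1147),-np.cos(-.1147)],[-1,0,0]])
w=lambda a,b,c:p+Q@m(a,b,c)
pts=[w(17,44,9),w(17,44,-9),w(17,-44,9),w(17,-44,-9),w(-47,93,37),w(-47,93,-37),w(-47,-93,37),w(-47,-93,-37),w(17,61.5,0),w(17,-61.5,0)]
overlay('s1','o3.png',pts,360,30,500,140,5.5);overlay('t1','o4.png',pts,60,230,210,350,5)
"
```

```text
(no output)
```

View pics/o3.png

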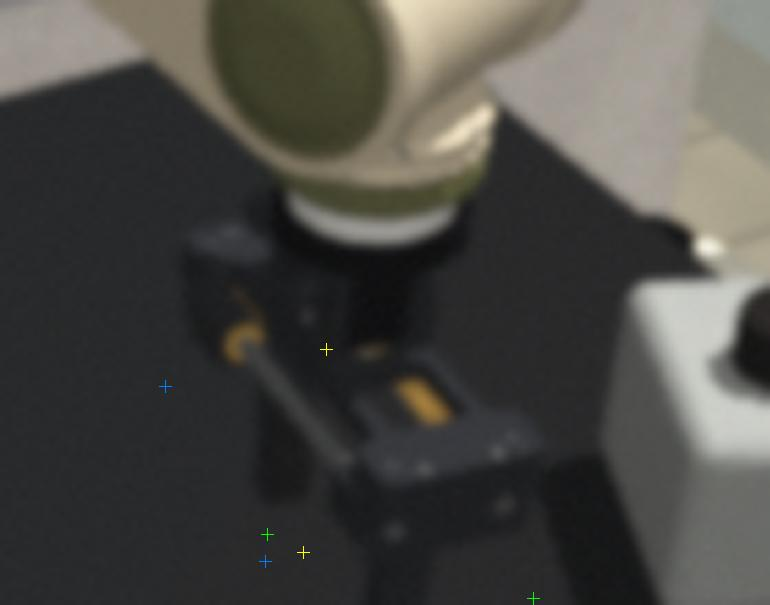

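View pics/o4.png

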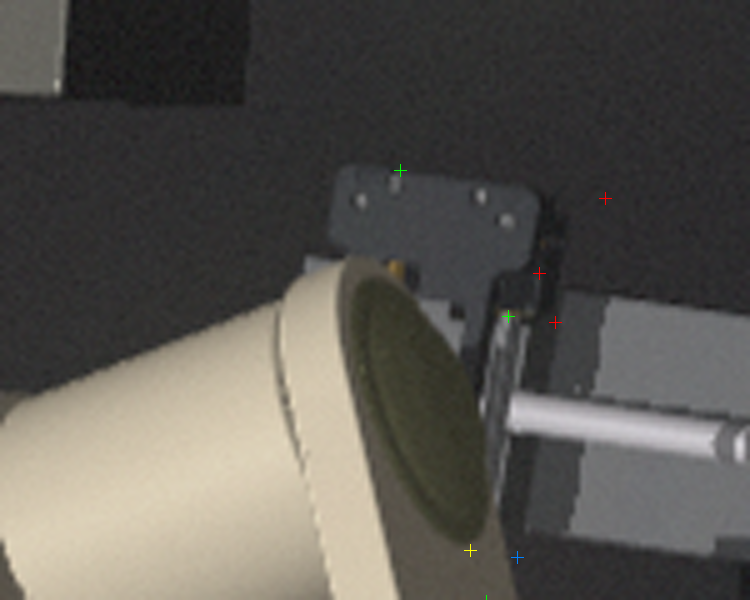

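```bash
python3 -c "
from h import *
p=np.array([.4066,.2992,.1496]);Q=np.array([[0,np.cos(-.1147),np.sin(-.1147)],[0,np.sin(-.1147),-np.cos(-.1147)],[-1,0,0]])
w=lambda a,b,c:p+Q@m(a,b,c)
pts=[w(17,44,9),w(17,44,-9),w(17,61.5,9),w(17,61.5,-9),w(17,-44,9),w(17,-44,-9),w(17,-61,9),w(17,-61,-9),w(0,0,0)]
overlay('s1','o3.png',pts,360,30,500,180,5.3)
d=load('s1');f=cv2.convertScaleAbs(d['f'][30:180,360:500],alpha=3,beta=0);cv2.imwrite('pics/o5.png',cv2.resize(f,None,fx=5.3,fy=5.3)[:795,:,::-1])
"
```

```text
(no output)
```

View pics/o3.png

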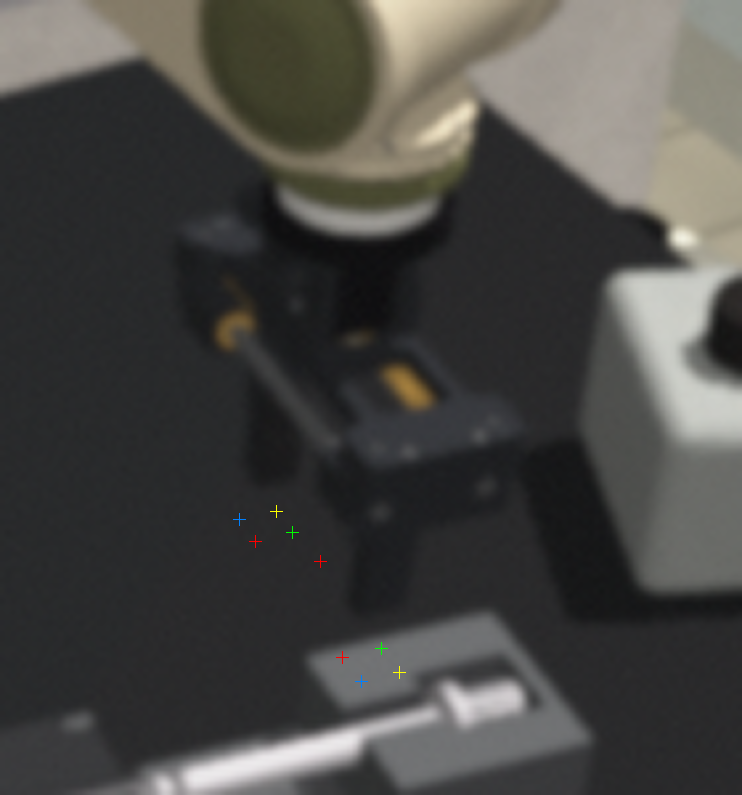

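View pics/o5.png

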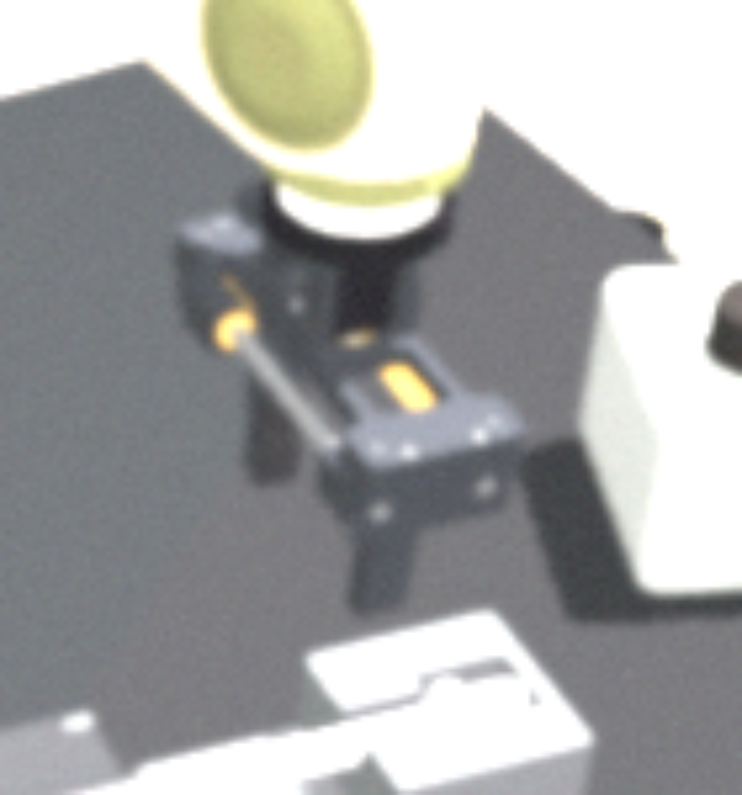

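```bash
python3 plan.py .45 .12 .2 -.119; python3 -c "
from h import *
p=np.array([.4066,.2992,.1496]);d=load('s1');t=load('t1')
for v in ([0,0,.01],[.01,0,0],[0,.01,0]):
  print(v,(proj(d,p+v)-proj(d,p)).round(2),(proj(t,p+v)-proj(t,p)).round(2))"
```

```text
t 4.2333 pos [0.4079 0.2968 0.0744] phi -0.1178 tiltx [ 0.     0.001 -1.   ] F [-1.1  0.7  0. ] w 0.0003380581334722659 q [0.39 0.48 1.65 0.   1.02 0.51]
off [-3.144  1.564  4.262] twist [ 0.01 -0.01 -0.  ] dist 0.221
[0, 0, 0.01] [ 0.38 -3.59] [-1.64  0.3 ]
[0.01, 0, 0] [2.36 2.36] [ 0.27 -5.47]
[0, 0.01, 0] [ 3.74 -1.24] [-5.39 -0.12]
```

Emit:
drive_tool --targets '[{"offset":[-1.0,0,0],"twist":[0,0,0],"grip":0},{"offset":[-2.0,0.5,1.0],"twist":[0,0,0],"grip":0},{"offset":[-3.1,1.0,2.0],"twist":[0,0,0],"grip":0},{"offset":[-3.1,1.5,3.0],"twist":[0,0,0],"grip":0},{"offset":[-3.1,1.5,4.2],"twist":[0,0,0],"grip":0},{"offset":[-3.1,1.5,4.2],"twist":[0,0,0],"grip":0},{"offset":[-3.1,1.5,4.2],"twist":[0,0,0],"grip":0},{"offset":[-3.1,1.5,4.2],"twist":[0,0,0],"grip":0},{"offset":[-3.1,1.5,4.2],"twist":[0,0,0],"grip":0}]'

```text
clock: 4.98
position: [0.4475, 0.1231, 0.1975]
eef_rot: [-2.372, 1.569, 2.222]
wrist_force: [0.8, -0.2, 0.3]
width: 0.0438
```

```bash
cat > ov.py <<'E'
from plan import *
import sys
tag=sys.argv[1];dz=float(sys.argv[2]) if len(sys.argv)>2 else 0
info();s=observe();p=np.array(s['position'])+[0,0,dz];Q=R.from_euler('xyz',s['eef_rot']).as_matrix()
w=lambda a,b,c:p+Q@m(a,b,c)
h=s['width']*500
pts=[w(17,h,9),w(17,h,-9),w(17,h+17.5,9),w(17,h+17.5,-9),w(17,-h,9),w(17,-h,-9),w(17,-h-17.5,9),w(17,-h-17.5,-9),w(0,0,0)]
np.save('pts.npy',pts)
snap('scene',tag+'s');snap('top',tag+'t')
c=proj(load(tag+'s'),p).astype(int);x0,y0=max(c[0]-70,0),max(c[1]-70,0)
overlay(tag+'s',tag+'so.png',pts,x0,y0,x0+140,y0+115,5)
c=proj(load(tag+'t'),p).astype(int);x0,y0=max(c[0]-70,0),max(c[1]-60,0)
overlay(tag+'t',tag+'to.png',pts,x0,y0,x0+140,y0+115,5)
E
python3 ov.py a
```

```text
t 4.9833 pos [0.4475 0.1231 0.1975] phi -0.1183 tiltx [-0.001  0.002 -1.   ] F [ 0.8 -0.2  0.3] w 0.04375741901809576 q [0.01 0.26 1.58 0.   1.31 0.13]
```

View pics/aso.png

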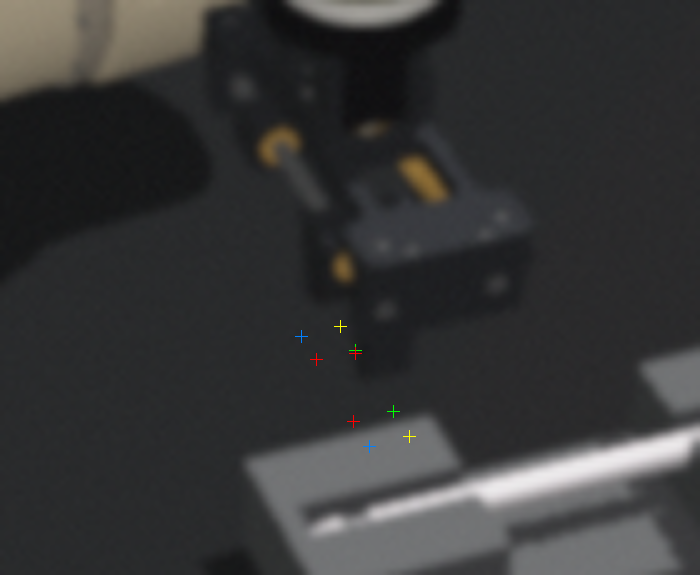

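View pics/ato.png

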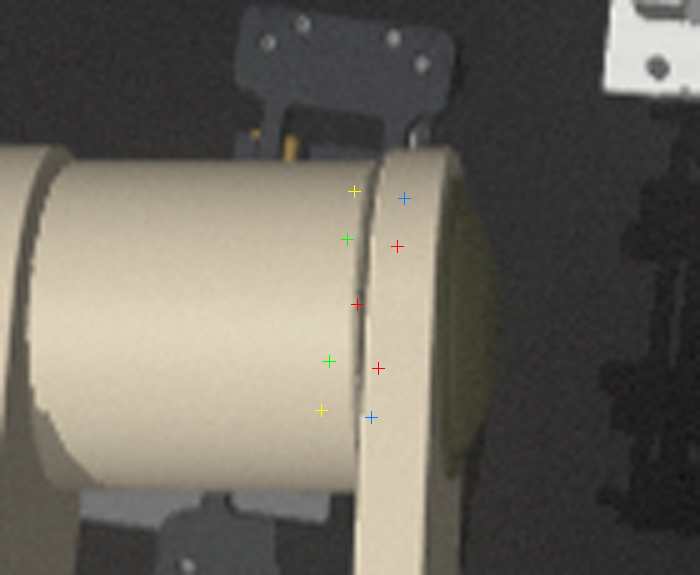

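Run:
```python
from plan import *
from scipy.optimize import least_squares
s=observe();p0=np.array(s['position']);Q=R.from_euler('xyz',s['eef_rot']).as_matrix();h=s['width']*500
S,T=load('as'),load('at')
cs=np.maximum(proj(S,p0).astype(int)-70,0);ct=proj(T,p0).astype(int)-[70,60]
a=lambda x,y:cs+(np.array([x,y])+.5)/5-.5
b=lambda x,y:ct+(np.array([x,y])+.5)/5-.5
def obs(t):return [(S,a(358,326),(-47,93.5,37)),(S,a(520,298),(-47,93.5,-37)),(S,a(362,264),(-47-t,93.5,37)),(S,a(530,222),(-47-t,93.5,-37)),
(T,b(243,5),(-47-t,93.5,-37)),(T,b(458,30),(-47-t,93.5,37)),(S,a(380,373),(17,h+17.5,0))]
f=lambda v:np.concatenate([proj(d,p0+v[:3]+Q@m(*q))-o for d,o,q in obs(v[3]*1000)])
r=least_squares(f,[0,0,0,.02],loss='soft_l1');print(r.x.round(4));print(r.fun.reshape(-1,2).round(1))
print('plate height independent')
```

```text
[-0.0017 -0.0028  0.0375  0.0349]
[[-1.4  2.9]
 [ 2.4 -0.3]
 [-1.9  0.2]
 [ 1.5 -0.2]
 [-0.6 -0.4]
 [ 3.2  1. ]
 [ 1.  -0.9]]
plate height independent
```

```bash
python3 plan.py .4075 .2985 .08 -.119
```

```text
t 5.0833 pos [0.4473 0.1239 0.1976] phi -0.1162 tiltx [-0.001  0.001 -1.   ] F [0.5 0.5 0.9] w 0.04399404608246329 q [0.01 0.26 1.58 0.   1.31 0.13]
off [ 2.947 -1.491 -4.217] twist [ 0.03 -0.01  0.01] dist 0.214
```

Emit:
drive_tool --targets '[{"offset":[0,-0.5,-1.0],"twist":[0,0,0],"grip":1},{"offset":[0,-0.8,-2.0],"twist":[0,0,0],"grip":1},{"offset":[0.3,-1.2,-3.0],"twist":[0,0,0],"grip":1},{"offset":[1.0,-1.5,-4.2],"twist":[0,0,0],"grip":1},{"offset":[2.0,-1.5,-4.2],"twist":[0,0,0],"grip":1},{"offset":[2.95,-1.5,-4.2],"twist":[0,0,0],"grip":1},{"offset":[2.95,-1.5,-4.2],"twist":[0,0,0],"grip":1},{"offset":[2.95,-1.5,-4.2],"twist":[0,0,0],"grip":1}]'

```text
clock: 5.75
position: [0.4053, 0.2983, 0.0778]
eef_rot: [-1.32, 1.564, -3.004]
wrist_force: [-0.0, 0.1, 0.1]
width: 0.0878
```

```bash
python3 ov.py b .036;  python3 plan.py .4075 .2985 .012 -.119
```

```text
t 5.75 pos [0.4053 0.2983 0.0778] phi -0.1139 tiltx [-0.007 -0.001 -1.   ] F [-0.   0.1  0.1] w 0.08775537680521298 q [0.4  0.47 1.64 0.   1.03 0.51]
t 5.85 pos [0.4077 0.2982 0.0812] phi -0.1158 tiltx [ 0.     0.002 -1.   ] F [ 0.8 -0.   0.4] w 0.08795102341097896 q [0.4  0.47 1.64 0.   1.03 0.51]
off [ 1.73  -0.006 -0.002] twist [ 0.03 -0.02  0.  ] dist 0.069
```

View pics/bso.png

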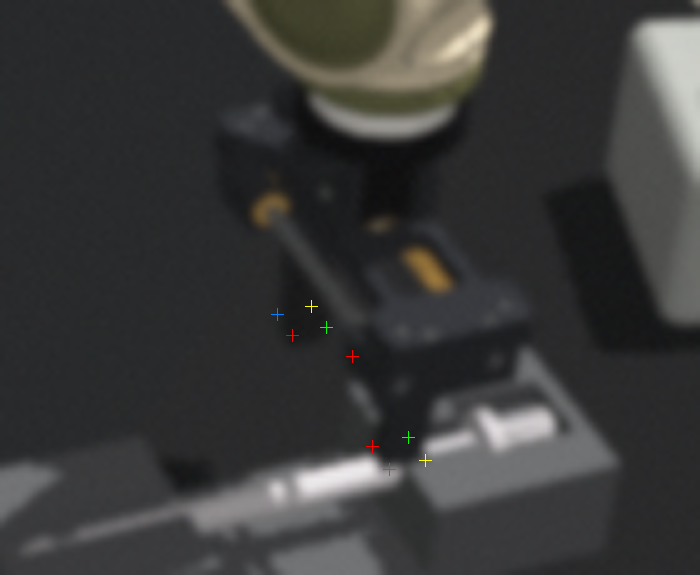

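View pics/bto.png

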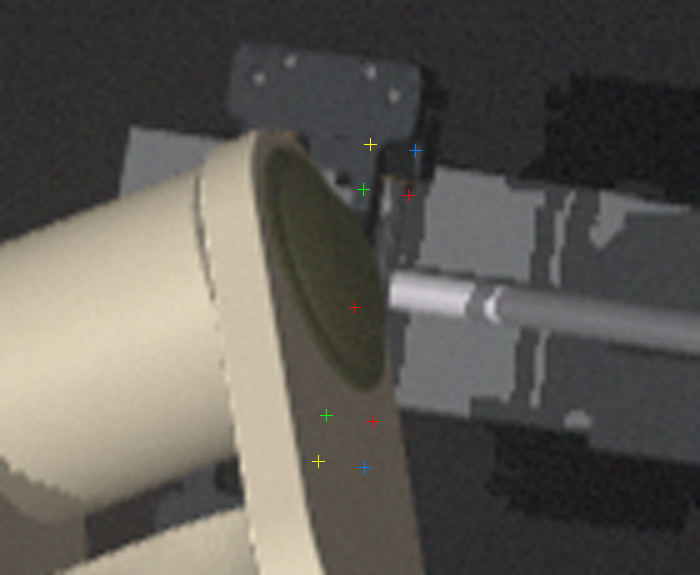

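Emit:
drive_tool --targets '[{"offset":[0.6,0,0.2],"twist":[0,0,0],"grip":1},{"offset":[1.2,0,0.2],"twist":[0,0,0],"grip":1},{"offset":[1.7,0,0.2],"twist":[0,0,0],"grip":1},{"offset":[1.7,0,0.2],"twist":[0,0,0],"grip":1}]'

```text
clock: 6.18
position: [0.4069, 0.2898, 0.0127]
eef_rot: [-2.429, 1.569, 2.167]
wrist_force: [-0.8, -0.4, 0.1]
width: 0.0883
```

```bash
python3 plan.py .4075 .2903 .004 -.119
```

```text
t 6.1833 pos [0.4069 0.2898 0.0127] phi -0.1168 tiltx [-0.001  0.001 -1.   ] F [-0.8 -0.4  0.1] w 0.08833831749236434 q [0.38 0.57 1.72 0.   0.85 0.5 ]
off [ 0.217  0.015 -0.013] twist [ 0.02 -0.01  0.01] dist 0.009
```

Emit:
drive_tool --targets '[{"offset":[0.1,0,0],"twist":[0,0,0],"grip":1},{"offset":[0.22,0,0],"twist":[0,0,0],"grip":0},{"offset":[0.22,0,0],"twist":[0,0,0],"grip":-1},{"offset":[0.22,0,0],"twist":[0,0,0],"grip":-1},{"offset":[0.22,0,0],"twist":[0,0,0],"grip":-1},{"offset":[0.22,0,0],"twist":[0,0,0],"grip":-1},{"offset":[0.22,0,0],"twist":[0,0,0],"grip":-1},{"offset":[0.22,0,0],"twist":[0,0,0],"grip":-1},{"offset":[0.22,0,0],"twist":[0,0,0],"grip":-1},{"offset":[0.22,0,0],"twist":[0,0,0],"grip":-1},{"offset":[0.22,0,0],"twist":[0,0,0],"grip":-1},{"offset":[0.22,0,0],"twist":[0,0,0],"grip":-1}]' --squeeze 55

```text
clock: 7.18
position: [0.4069, 0.2898, 0.0039]
eef_rot: [-2.404, 1.569, 2.192]
wrist_force: [-0.2, -0.3, -0.2]
width: 0.0168
```

```bash
python3 plan.py .4075 .2903 .004 -.119
```

```text
t 7.1833 pos [0.4069 0.2898 0.0039] phi -0.1169 tiltx [-0.001  0.001 -1.   ] F [-0.2 -0.3 -0.2] w 0.016836706289384277 q [0.38 0.59 1.73 0.   0.83 0.5 ]
off [-0.003  0.014 -0.014] twist [ 0.02 -0.01  0.01] dist 0.001
```

Emit:
drive_tool --targets '[{"offset":[0,0,0],"twist":[0,0,0],"grip":-1},{"offset":[-0.3,0,0],"twist":[0,0,0],"grip":-1},{"offset":[-0.8,0,0],"twist":[0,0,0],"grip":-1},{"offset":[-1.4,0,0],"twist":[0,0,0],"grip":-1},{"offset":[-2.0,0,0],"twist":[0,0,0],"grip":-1},{"offset":[-2.5,0,0],"twist":[0,0,0],"grip":-1},{"offset":[-2.5,0,0],"twist":[0,0,0],"grip":-1},{"offset":[-2.5,0,0],"twist":[0,0,0],"grip":-1}]'

```text
clock: 7.85
position: [0.4069, 0.2896, 0.1037]
eef_rot: [-2.797, 1.569, 1.799]
wrist_force: [0.4, -1.3, -4.0]
width: 0.0123
```

```bash
python3 -c "
from plan import *
info();print(observe()['torque'])
f=snap('scene','l1s')['frame'];g=cv2.resize(f[50:210,310:500],None,fx=4.2,fy=3.7,interpolation=cv2.INTER_CUBIC)
g=cv2.resize(f[60:200,310:500],None,fx=4.2,fy=4.2,interpolation=cv2.INTER_CUBIC)
cv2.imwrite('pics/l1.png',g[:,:,::-1])
f=snap('top','l1t')['frame'];g=cv2.resize(f[230:360,90:290],None,fx=4,fy=4,interpolation=cv2.INTER_CUBIC);cv2.imwrite('pics/l2.png',g[:,:,::-1])
"
```

```text
t 7.85 pos [0.4069 0.2896 0.1037] phi -0.1169 tiltx [-0.     0.002 -1.   ] F [ 0.4 -1.3 -4. ] w 0.01227850555874633 q [0.38 0.43 1.63 0.   1.09 0.5 ]
[ 0.00759326 -0.08053087 -0.00705571]
```

View pics/l1.png

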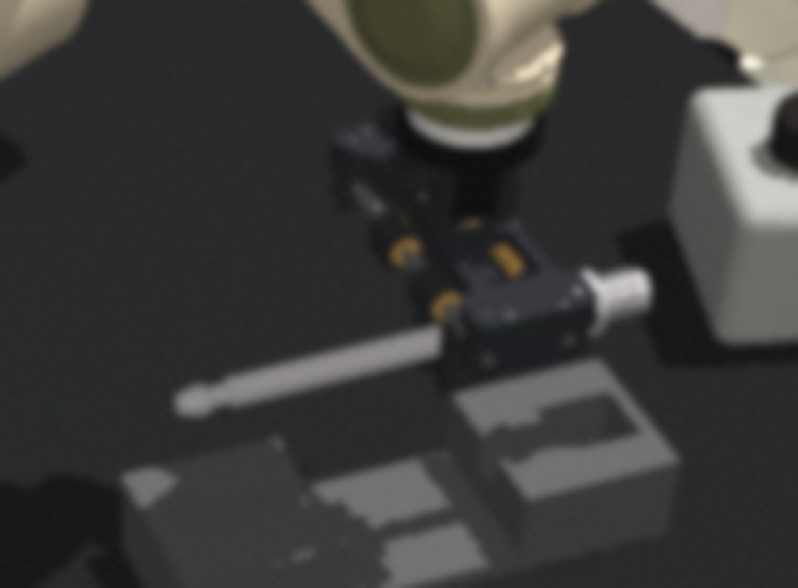

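View pics/l2.png

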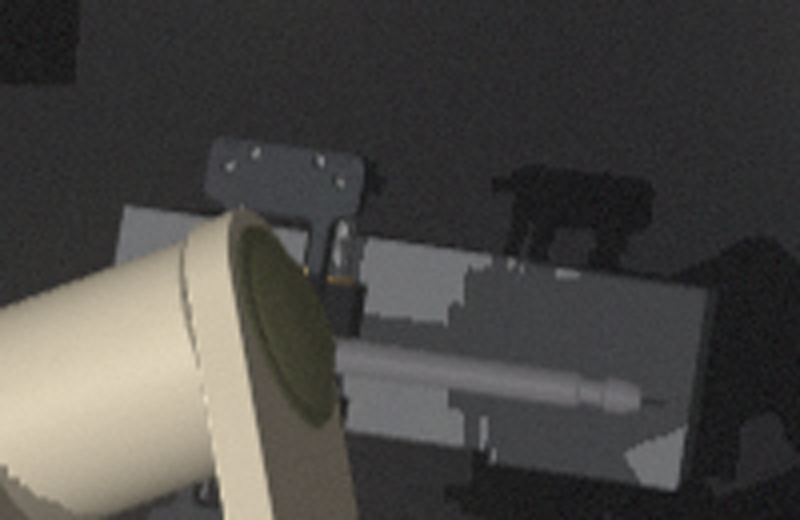

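Run:
```python
from plan import *
S,T=load('l1s'),load('l1t')
a=lambda x,y:(310+(x+.5)/4.2-.5,60+(y+.5)/4.2-.5); b=lambda x,y:(90+(x+.5)/4-.5,230+(y+.5)/4-.5)
print('nose',tri((T,*b(638,397)),(S,*a(180,403))))
print('groove',tri((T,*b(582,390)),(S,*a(222,393))))
s=observe();p=np.array(s['position']);Q=R.from_euler('xyz',s['eef_rot']).as_matrix()
f=Q[:,2];print('f',f)
c=p+[0,0,.036]
for x in(219,237,0,-36):
    w=c+f*(x-78)/1000; q=proj(S,w);t=proj(T,w);print(x,w.round(4),((q-[310,60]+.5)*4.2-.5).round(),((t-[90,230]+.5)*4-.5).round())
```

```text
nose (array([0.38846165, 0.13457904, 0.13990105]), [np.float64(0.0006373238886177591), np.float64(0.0006373238886176534)])
groove (array([0.39062561, 0.1599064 , 0.13893875]), [np.float64(0.0004159440814240276), np.float64(0.0004159440814239697)])
f [-1.16645051e-01 -9.93173665e-01  5.85000551e-05]
219 [0.3897 0.1493 0.1383] [204. 399.] [606. 393.]
237 [0.3876 0.1314 0.1383] [173. 406.] [644. 398.]
0 [0.4152 0.3668 0.1383] [575. 309.] [143. 327.]
-36 [0.4194 0.4025 0.1383] [633. 295.] [ 68. 317.]
```

```bash
python3 - <<'E'
from plan import *
T=load('top0')
for u,v,z in[(222,136,.06),(430,140,.06),(222,130,.0),(245,103,.15),(408,110,.15),(300,105,.15),(245,125,.1),(133,155,.042),(180,203,.042)]: print(u,v,z,atz(T,u,v,z).round(3))
E
python3 plan.py .6118 .2393 .104 -.0822
```

```text
222 136 0.06 [0.775 0.214 0.06 ]
430 140 0.06 [ 0.774 -0.216  0.06 ]
222 130 0.0 [0.805 0.226 0.   ]
245 103 0.15 [0.816 0.155 0.15 ]
408 110 0.15 [ 0.807 -0.157  0.15 ]
300 105 0.15 [0.814 0.049 0.15 ]
245 125 0.1 [0.788 0.161 0.1  ]
133 155 0.042 [0.736 0.404 0.042]
180 203 0.042 [0.636 0.3   0.042]
t 7.95 pos [0.4061 0.2893 0.1023] phi -0.1169 tiltx [-0.004  0.    -1.   ] F [-0.6 -0.3 -3.5] w 0.01233125709655871 q [0.38 0.43 1.63 0.   1.09 0.5 ]
off [-0.062  5.252  0.642] twist [-0.33 -0.    0.04] dist 0.212
```

Emit:
drive_tool --targets '[{"offset":[-0.1,0.6,0.05],"twist":[-0.05,0,0],"grip":-1},{"offset":[-0.1,1.3,0.2],"twist":[-0.1,0,0],"grip":-1},{"offset":[-0.05,2.1,0.3],"twist":[-0.15,0,0],"grip":-1},{"offset":[-0.05,2.9,0.4],"twist":[-0.2,0,0],"grip":-1},{"offset":[-0.05,3.7,0.5],"twist":[-0.3,0,0],"grip":-1},{"offset":[-0.05,4.4,0.6],"twist":[-0.33,0,0],"grip":-1},{"offset":[-0.05,5.0,0.64],"twist":[-0.33,0,0],"grip":-1},{"offset":[-0.05,5.25,0.64],"twist":[-0.33,0,0],"grip":-1},{"offset":[-0.05,5.25,0.64],"twist":[-0.33,0,0],"grip":-1},{"offset":[-0.05,5.25,0.64],"twist":[-0.33,0,0],"grip":-1}]'

```text
clock: 8.78
position: [0.611, 0.2391, 0.1012]
eef_rot: [-1.465, 1.563, -3.118]
wrist_force: [-1.0, -0.5, -3.6]
width: 0.0122
```

```bash
python3 plan.py .6118 .2393 .0485 -.0822
```

```text
t 8.7833 pos [0.611  0.2391 0.1012] phi -0.0828 tiltx [-0.008 -0.    -1.   ] F [-1.  -0.5 -3.6] w 0.012244402472095631 q [0.19 0.67 1.16 0.   1.32 0.27]
off [ 1.318  0.03  -0.007] twist [-0.01  0.01  0.07] dist 0.053
```

Emit:
drive_tool --targets '[{"offset":[0.4,0.02,0],"twist":[0,0,0.07],"grip":-1},{"offset":[0.9,0.03,0],"twist":[0,0,0.07],"grip":-1},{"offset":[1.3,0.03,0],"twist":[0,0,0.07],"grip":-1},{"offset":[1.31,0.03,0],"twist":[0,0,0.07],"grip":-1},{"offset":[1.31,0.03,0],"twist":[0,0,0.07],"grip":-1}]'

```text
clock: 9.2
position: [0.6105, 0.2393, 0.048]
eef_rot: [-1.09, 1.568, -2.743]
wrist_force: [-0.4, -0.0, -2.1]
width: 0.0124
```

```bash
python3 -c "
from plan import *
info();
f=snap('scene','p1s')['frame']
cv2.imwrite('pics/p1.png',cv2.resize(f[185:325,270:450],None,fx=4.2,fy=4.2,interpolation=cv2.INTER_CUBIC)[:,:,::-1])
f=snap('top','p1t')['frame'];g=cv2.resize(f[160:290,180:360],None,fx=4.2,fy=4.2,interpolation=cv2.INTER_CUBIC);cv2.imwrite('pics/p2.png',g[:,:,::-1])
"
```

```text
t 9.2 pos [0.6105 0.2393 0.048 ] phi -0.0821 tiltx [-0.003 -0.001 -1.   ] F [-0.4 -0.  -2.1] w 0.01237769857603473 q [ 0.19  0.73  1.22 -0.    1.2   0.28]
```

View pics/p1.png

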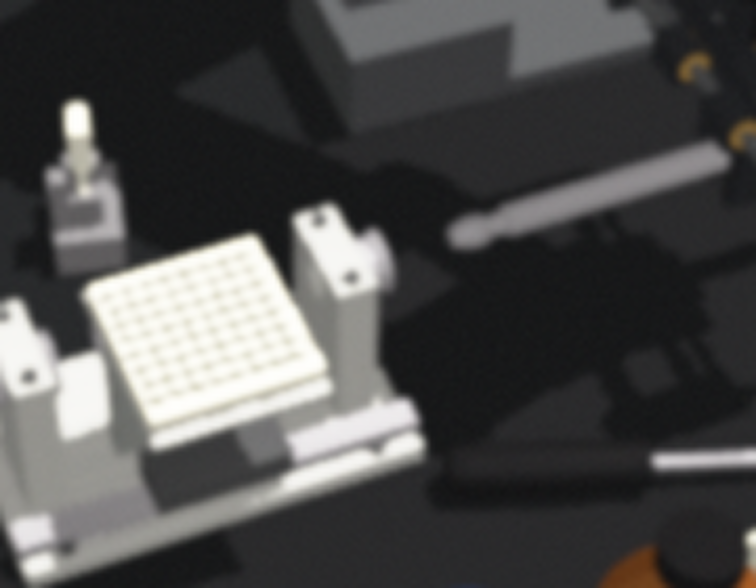

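View pics/p2.png

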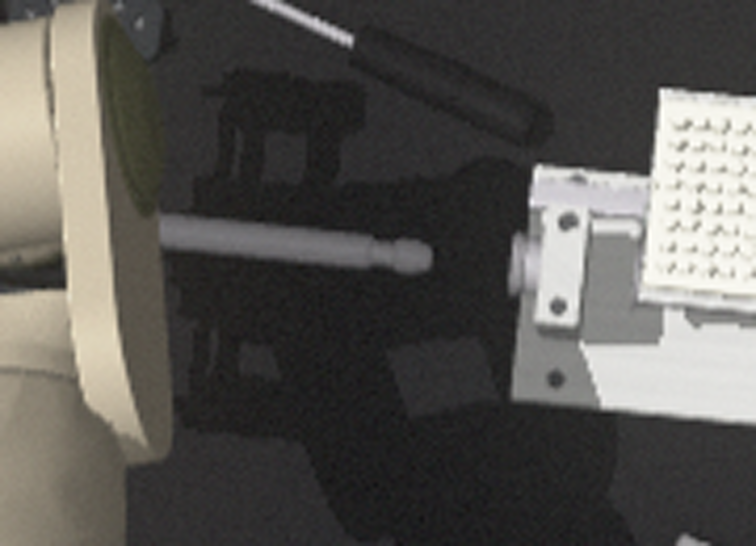

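Run:
```python
from plan import *
S,T=load('p1s'),load('p1t')
a=lambda x,y:(270+(x+.5)/4.2-.5,185+(y+.5)/4.2-.5); b=lambda x,y:(180+(x+.5)/4.2-.5,160+(y+.5)/4.2-.5)
ai=lambda q:((q-[270,185]+.5)*4.2-.5).round(); bi=lambda q:((q-[180,160]+.5)*4.2-.5).round()
n=tri((T,*b(432,257)),(S,*a(451,235)));g=tri((T,*b(373,251)),(S,*a(494,222)))
print('nose',n,'grv',g)
C=np.array([.5872,-.0597,0]);fs=np.array([np.cos(-1.653),np.sin(-1.653),0]);E=C-.104*fs+[0,0,.085];l=np.array([-fs[1],fs[0],0])
for w in(n[0],g[0]): d=w-E;print('along',d@fs,'lat',d@l,'z',d[2])
print('entry px',ai(proj(S,E)),bi(proj(T,E)),E)
for k in(-.05,-.1): print(ai(proj(S,E+k*fs)),bi(proj(T,E+k*fs)))
```

```text
nose (array([0.59782101, 0.08208553, 0.08624558]), [np.float64(0.0003139136842455532), np.float64(0.00031391368424556643)]) grv (array([0.59933952, 0.10814125, 0.08477545]), [np.float64(0.0020395322948784742), np.float64(0.0020395322948784196)])
along -0.03817884608361315 lat -0.0010570248805048931 z 0.0012455790112683857
along -0.06427127265661292 lat -0.0016831092785111774 z -0.0002245535785673769
entry px [379. 260.] [512. 263.] [0.59573956 0.04394881 0.085     ]
[473. 232.] [407. 252.]
[565. 203.] [303. 242.]
```

Emit:
drive_tool --targets '[{"offset":[0,0.03,0.3],"twist":[0,0,0],"grip":-1},{"offset":[0,0.03,0.6],"twist":[0,0,0],"grip":-1},{"offset":[0,0.03,0.9],"twist":[0,0,0],"grip":-1},{"offset":[0,0.03,1.1],"twist":[0,0,0],"grip":-1},{"offset":[0,0.03,1.3],"twist":[0,0,0],"grip":-1},{"offset":[0,0.03,1.5],"twist":[0,0,0],"grip":-1},{"offset":[0,0.03,1.7],"twist":[0,0,0],"grip":-1}]'

```text
clock: 9.88
position: [0.6074, 0.1706, 0.05]
eef_rot: [1.269, 1.57, -0.384]
wrist_force: [0.4, -0.7, -3.6]
width: 0.0118
```

```bash
python3 -c "
from plan import *
info();print(observe()['torque'])
f=snap('scene','p3s')['frame']
cv2.imwrite('pics/p3.png',cv2.resize(f[185:325,270:450],None,fx=4.2,fy=4.2,interpolation=cv2.INTER_CUBIC)[:,:,::-1])
"
```

```text
t 9.8833 pos [0.6074 0.1706 0.05  ] phi -0.0827 tiltx [ 0.001 -0.    -1.   ] F [ 0.4 -0.7 -3.6] w 0.011752467242167318 q [ 0.09  0.68  1.3  -0.    1.16  0.17]
[ 0.01878771 -0.09453009 -0.00778795]
```

View pics/p3.png

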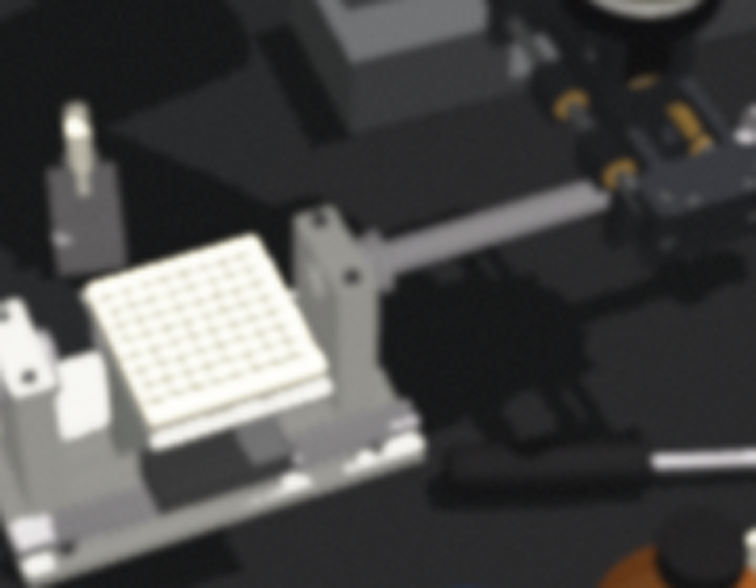

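Emit:
drive_tool --targets '[{"offset":[0.02,-0.03,0.3],"twist":[0,0,0],"grip":-1},{"offset":[0.02,-0.03,0.6],"twist":[0,0,0],"grip":-1},{"offset":[0.02,-0.03,0.9],"twist":[0,0,0],"grip":-1},{"offset":[0.02,-0.03,1.1],"twist":[0,0,0],"grip":-1},{"offset":[0.02,-0.03,1.4],"twist":[0,0,0],"grip":-1},{"offset":[0.02,-0.03,1.7],"twist":[0,0,0],"grip":-1},{"offset":[0.02,-0.03,2.0],"twist":[0,0,0],"grip":-1},{"offset":[0.02,-0.03,2.3],"twist":[0,0,0],"grip":-1},{"offset":[0.02,-0.03,2.6],"twist":[0,0,0],"grip":-1},{"offset":[0.02,-0.03,2.65],"twist":[0,0,0],"grip":-1}]'

```text
clock: 10.77
position: [0.5974, 0.0616, 0.0493]
eef_rot: [0.593, 1.569, -1.063]
wrist_force: [-0.1, -0.5, -4.1]
width: 0.0118
```

```bash
python3 -c "
from plan import *
info();print(observe()['torque'])
f=snap('scene','p4s')['frame']
cv2.imwrite('pics/p4.png',cv2.resize(f[185:325,230:410],None,fx=4.2,fy=4.2,interpolation=cv2.INTER_CUBIC)[:,:,::-1])
f=snap('top','p4t')['frame'];g=cv2.resize(f[160:290,230:410],None,fx=4.2,fy=4.2,interpolation=cv2.INTER_CUBIC);cv2.imwrite('pics/p5.png',g[:,:,::-1])
"
```

```text
t 10.7667 pos [0.5974 0.0616 0.0493] phi -0.0851 tiltx [ 0.001 -0.001 -1.   ] F [-0.1 -0.5 -4.1] w 0.011846835304790325 q [-0.09  0.64  1.4  -0.    1.1  -0.01]
[ 0.03588567 -0.06176963  0.03070621]
```

View pics/p4.png

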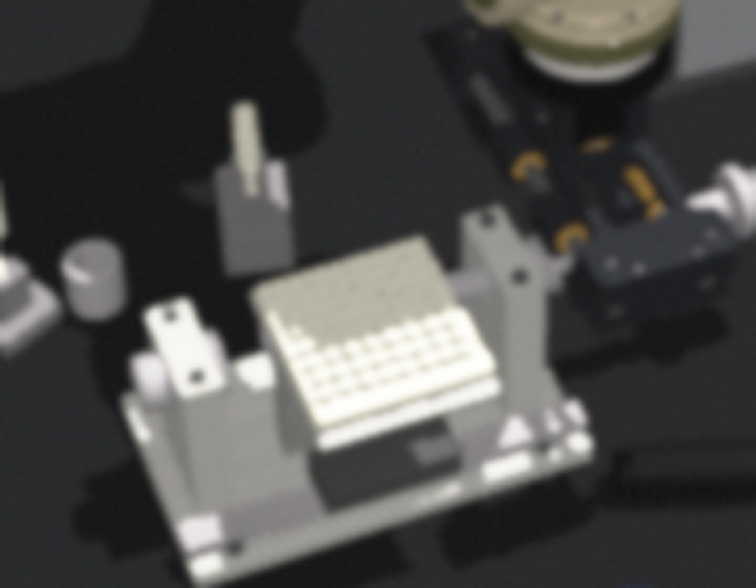

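View pics/p5.png

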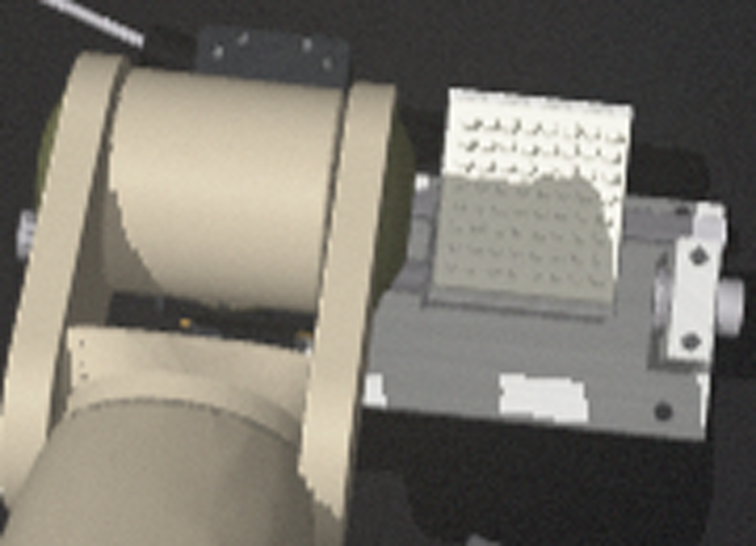

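Emit:
drive_tool --targets '[{"offset":[0,0,0],"twist":[0,0,0],"grip":0.5},{"offset":[0,0,0],"twist":[0,0,0],"grip":1},{"offset":[0,0,0],"twist":[0,0,0],"grip":1},{"offset":[0,0,0],"twist":[0,0,0],"grip":1},{"offset":[0,0,0],"twist":[0,0,0],"grip":1},{"offset":[0,0,0],"twist":[0,0,0],"grip":1},{"offset":[0,0,0],"twist":[0,0,0],"grip":1},{"offset":[0,0,-0.6],"twist":[0,0,0],"grip":1},{"offset":[0,0,-1.3],"twist":[0,0,0],"grip":1},{"offset":[0,0,-2.0],"twist":[0,0,0],"grip":1},{"offset":[0,0,-2.55],"twist":[0,0,0],"grip":1},{"offset":[0,0,-2.55],"twist":[0,0,0],"grip":1}]'

```text
clock: 11.87
position: [0.6058, 0.1684, 0.0491]
eef_rot: [1.573, 1.569, -0.079]
wrist_force: [-1.0, 0.4, 0.5]
width: 0.088
```

```bash
python3 -c "
from plan import *
info();print(observe()['torque'])
f=snap('scene','p6s')['frame']
cv2.imwrite('pics/p6.png',cv2.resize(f[165:305,270:450],None,fx=4.2,fy=4.2,interpolation=cv2.INTER_CUBIC)[:,:,::-1])
f=snap('top','p6t')['frame'];g=cv2.resize(f[160:290,200:380],None,fx=4.2,fy=4.2,interpolation=cv2.INTER_CUBIC);cv2.imwrite('pics/p7.png',g[:,:,::-1])
"
```

```text
t 11.8667 pos [0.6058 0.1684 0.0491] phi -0.081 tiltx [ 0.001 -0.    -1.   ] F [-1.   0.4  0.5] w 0.08802730357345927 q [ 0.08  0.68  1.31 -0.    1.15  0.16]
[-0.03249663 -0.04998102 -0.03423989]
```

View pics/p6.png

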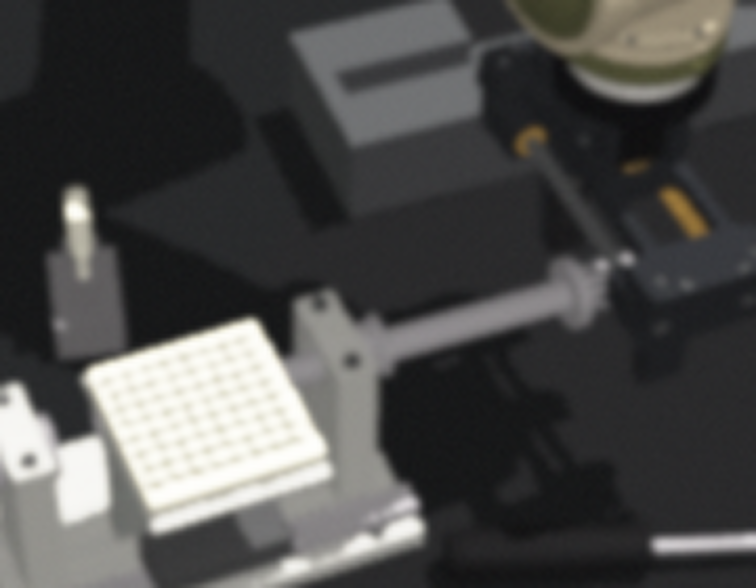

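View pics/p7.png

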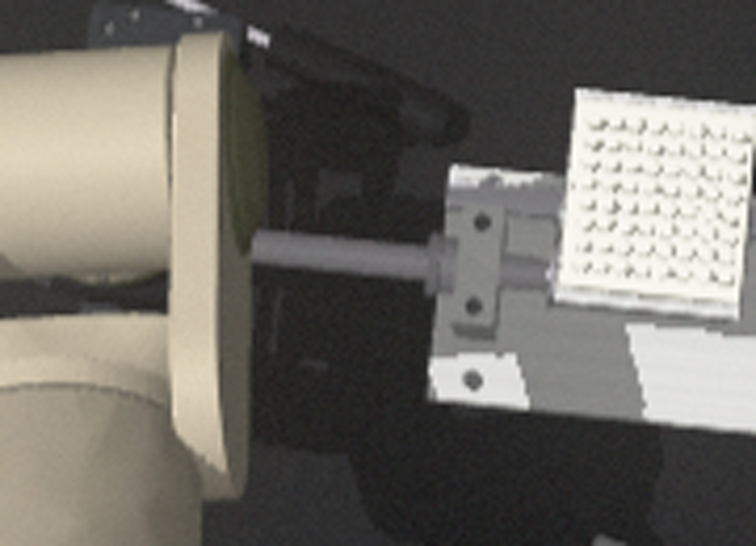

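```bash
python3 -c "
from plan import *
S=load('p6s')
for y in (.1423,.1483,.1363):
  q=proj(S,np.array([.5957+(y-.0439)*.0824,y,.083]));print(y,((q-[270,165]+.5)*4.2-.5).round())
"
```

```text
0.1423 [562. 291.]
0.1483 [573. 287.]
0.1363 [551. 294.]
```

Emit:
drive_tool --targets '[{"offset":[0.03,0,0],"twist":[0,0,0],"grip":-1},{"offset":[0.03,0,0],"twist":[0,0,0],"grip":-1},{"offset":[0.03,0,0],"twist":[0,0,0],"grip":-1},{"offset":[0.03,0,0],"twist":[0,0,0],"grip":-1},{"offset":[0.03,0,0],"twist":[0,0,0],"grip":-1},{"offset":[0.03,0,0],"twist":[0,0,0],"grip":-1},{"offset":[0.03,0,0],"twist":[0,0,0],"grip":-1},{"offset":[0.03,0,0],"twist":[0,0,0],"grip":-1},{"offset":[0.03,0,0],"twist":[0,0,0],"grip":-1},{"offset":[0.03,0,0],"twist":[0,0,0],"grip":-1},{"offset":[0.03,0,0],"twist":[0,0,0],"grip":-1},{"offset":[0.03,0,0],"twist":[0,0,0],"grip":-1}]' --squeeze 40

```text
clock: 12.97
position: [0.6059, 0.1652, 0.0478]
eef_rot: [0.693, 1.569, -0.961]
wrist_force: [-0.3, 0.5, -0.9]
width: 0.022
```

```bash
python3 plan.py .5976 .0661 .0478 -.0822
```

```text
t 12.9667 pos [0.6059 0.1652 0.0478] phi -0.0831 tiltx [ 0.001 -0.001 -1.   ] F [-0.3  0.5 -0.9] w 0.021970773687178542 q [ 0.08  0.68  1.31 -0.    1.15  0.16]
off [ 4.000e-03 -1.000e-03  2.486e+00] twist [-0.01  0.01 -0.01] dist 0.099
```

Emit:
drive_tool --targets '[{"offset":[0,0,0.2],"twist":[0,0,0],"grip":-1},{"offset":[0,0,0.4],"twist":[0,0,0],"grip":-1},{"offset":[0,0,0.6],"twist":[0,0,0],"grip":-1},{"offset":[0,0,0.8],"twist":[0,0,0],"grip":-1},{"offset":[0,0,1.0],"twist":[0,0,0],"grip":-1},{"offset":[0,0,1.2],"twist":[0,0,0],"grip":-1},{"offset":[0,0,1.4],"twist":[0,0,0],"grip":-1}]'

```text
clock: 13.55
position: [0.6022, 0.1113, 0.0495]
eef_rot: [2.237, 1.565, 0.583]
wrist_force: [1.1, 14.1, 10.5]
width: 0.0218
```

```bash
python3 plan.py .5976 .0661 .0478 -.0822
```

```text
t 13.55 pos [0.6022 0.1113 0.0495] phi -0.0829 tiltx [ 0.005  0.003 -1.   ] F [ 1.1 14.1 10.5] w 0.02183259371580729 q [-0.01  0.66  1.36  0.    1.12  0.07]
off [ 0.039 -0.021  1.136] twist [-0.01 -0.04 -0.05] dist 0.045
```

Emit:
drive_tool --targets '[{"offset":[-0.02,0,0.05],"twist":[0,0,0],"grip":-1},{"offset":[-0.03,0,0.1],"twist":[0,0,0],"grip":-1},{"offset":[-0.03,0,0.1],"twist":[0,0,0],"grip":-1}]'

```text
clock: 13.8
position: [0.6018, 0.1069, 0.0508]
eef_rot: [2.21, 1.565, 0.556]
wrist_force: [0.7, 0.6, 1.4]
width: 0.0219
```

```bash
python3 plan.py .5976 .0661 .0478 -.0822;  python3 -c "
from plan import *
f=snap('scene','q1s')['frame']
cv2.imwrite('pics/q1.png',cv2.resize(f[185:325,240:420],None,fx=4.2,fy=4.2,interpolation=cv2.INTER_CUBIC)[:,:,::-1])
f=snap('top','q1t')['frame'];g=cv2.resize(f[160:290,250:430],None,fx=4.2,fy=4.2,interpolation=cv2.INTER_CUBIC);cv2.imwrite('pics/q2.png',g[:,:,::-1])
info()"
```

```text
t 13.8 pos [0.6018 0.1069 0.0508] phi -0.0833 tiltx [ 0.005  0.003 -1.   ] F [0.7 0.6 1.4] w 0.02193962444616123 q [-0.02  0.65  1.36  0.    1.12  0.06]
off [ 0.072 -0.021  1.025] twist [-0.01 -0.03 -0.05] dist 0.041
t 13.9 pos [0.6018 0.1069 0.0506] phi -0.083 tiltx [ 0.005  0.003 -1.   ] F [-1.1 -0.9  1. ] w 0.0220892661510697 q [-0.02  0.65  1.36  0.    1.12  0.06]
```

View pics/q1.png

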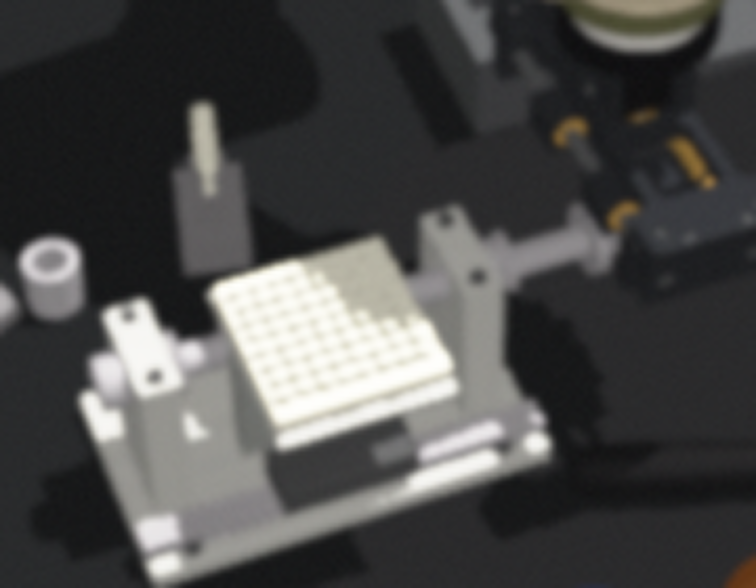

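View pics/q2.png

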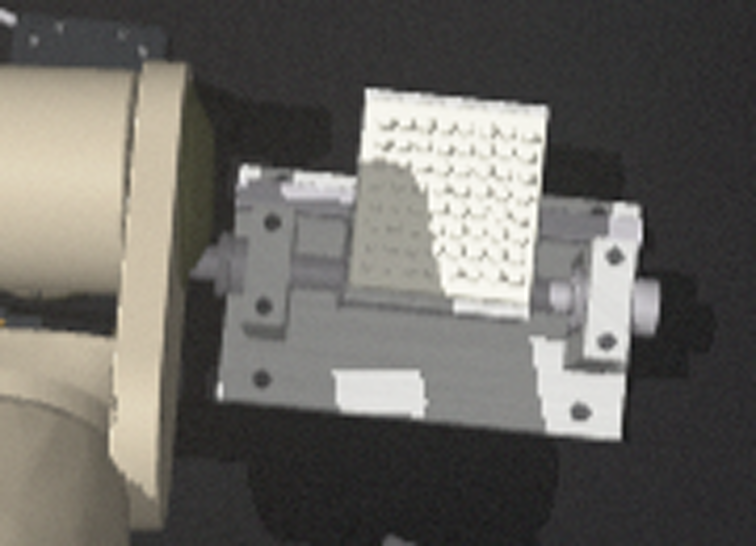

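Emit:
drive_tool --targets '[{"offset":[0.0,0,0.12],"twist":[0,0,0],"grip":-1},{"offset":[0.0,0,0.24],"twist":[0,0,0],"grip":-1},{"offset":[0,0,0.36],"twist":[0,0,0],"grip":-1},{"offset":[0,0,0.48],"twist":[0,0,0],"grip":-1},{"offset":[0,0,0.6],"twist":[0,0,0],"grip":-1},{"offset":[0,0,0.7],"twist":[0,0,0],"grip":-1},{"offset":[0,0,0.8],"twist":[0,0,0],"grip":-1}]'

```text
clock: 14.48
position: [0.5992, 0.0748, 0.0508]
eef_rot: [2.195, 1.565, 0.541]
wrist_force: [0.2, 5.5, 5.7]
width: 0.0222
```

```bash
python3 plan.py .5976 .0661 .0488 -.0822
```

```text
t 14.4833 pos [0.5992 0.0748 0.0508] phi -0.0832 tiltx [ 0.005  0.003 -1.   ] F [0.2 5.5 5.7] w 0.022190449820956252 q [-0.07  0.64  1.39  0.    1.11  0.01]
off [ 0.049 -0.023  0.22 ] twist [-0.01 -0.03 -0.05] dist 0.009
```

Emit:
drive_tool --targets '[{"offset":[-0.01,0,0.06],"twist":[0,0,0],"grip":-1},{"offset":[-0.01,0,0.12],"twist":[0,0,0],"grip":-1},{"offset":[-0.01,0,0.17],"twist":[0,0,0],"grip":-1},{"offset":[-0.01,0,0.22],"twist":[0,0,0],"grip":-1}]'

```text
clock: 14.82
position: [0.5986, 0.0661, 0.0513]
eef_rot: [2.275, 1.564, 0.621]
wrist_force: [2.0, 18.8, 4.1]
width: 0.0221
```

```bash
python3 plan.py .5976 .0661 .0488 -.0822;  python3 -c "
from plan import *
f=snap('scene','q3s')['frame']
cv2.imwrite('pics/q3.png',cv2.resize(f[185:325,240:420],None,fx=4.2,fy=4.2,interpolation=cv2.INTER_CUBIC)[:,:,::-1])
info()"
```

```text
t 14.8167 pos [0.5986 0.0661 0.0513] phi -0.0834 tiltx [ 0.006  0.004 -1.   ] F [ 2.  18.8  4.1] w 0.0220865322268383 q [-0.09  0.64  1.39  0.01  1.1  -0.01]
off [ 0.063 -0.024  0.003] twist [-0.01 -0.04 -0.05] dist 0.003
t 14.8667 pos [0.5986 0.0663 0.0513] phi -0.0836 tiltx [ 0.006  0.005 -1.   ] F [-0.   6.8  5. ] w 0.022298148905673297 q [-0.09  0.64  1.39  0.01  1.1  -0.01]
```

View pics/q3.png

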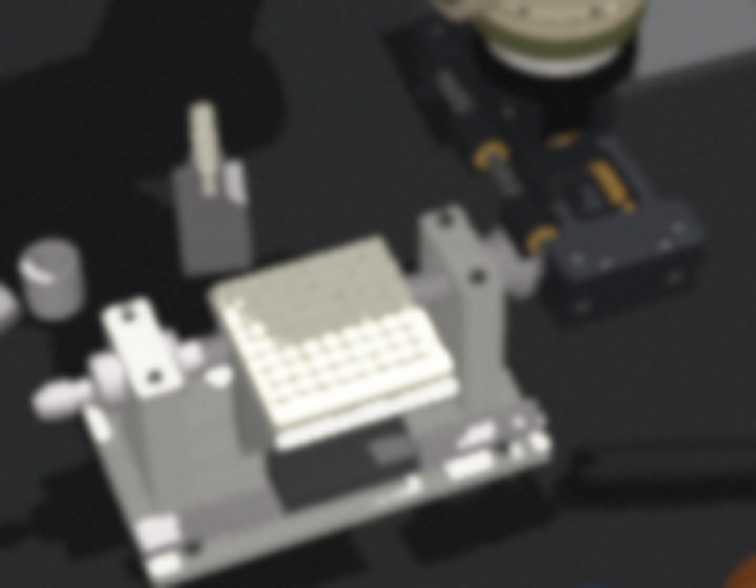

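Emit:
drive_tool --targets '[{"offset":[0,0,0.06],"twist":[0,0,0],"grip":-1},{"offset":[0,0,0.12],"twist":[0,0,0],"grip":-1},{"offset":[0,0,0.16],"twist":[0,0,0],"grip":-1}]'

```text
clock: 15.12
position: [0.5986, 0.0661, 0.0514]
eef_rot: [2.742, 1.553, 1.088]
wrist_force: [7.3, 46.1, 1.3]
width: 0.0221
```

```bash
python3 plan.py .5976 .0661 .0488 -.0822
```

```text
t 15.1167 pos [0.5986 0.0661 0.0514] phi -0.0835 tiltx [ 0.008  0.016 -1.   ] F [ 7.3 46.1  1.3] w 0.022077311181400886 q [-0.09  0.64  1.4   0.02  1.1  -0.02]
off [ 0.064 -0.024  0.004] twist [-0.01 -0.16 -0.07] dist 0.003
```

Emit:
drive_tool --targets '[{"offset":[0,0,0.0],"twist":[0,0.15,0.07],"grip":-1},{"offset":[0,0,0.02],"twist":[0,0.15,0.07],"grip":0.0},{"offset":[0,0,0.0],"twist":[0,0.15,0.07],"grip":0.3},{"offset":[0,0,0.0],"twist":[0,0.15,0.07],"grip":0.3},{"offset":[0,0,0.0],"twist":[0,0.15,0.07],"grip":0.3},{"offset":[0,0,0.0],"twist":[0,0.15,0.07],"grip":0.3},{"offset":[-0.6,0,0.0],"twist":[0,0.15,0.07],"grip":0.3},{"offset":[-1.5,0,0.0],"twist":[0,0.15,0.07],"grip":0.3},{"offset":[-2.4,-0.6,0.0],"twist":[0,0.15,0.07],"grip":0.3},{"offset":[-2.8,-1.6,0.0],"twist":[0,0.15,0.07],"grip":0.3},{"offset":[-2.8,-2.6,0.0],"twist":[0,0.15,0.07],"grip":0.3},{"offset":[-2.8,-3.4,0.0],"twist":[0,0.15,0.07],"grip":0.3}]'

```text
clock: 16.12
position: [0.4599, 0.0756, 0.1632]
eef_rot: [2.681, 1.535, 1.026]
wrist_force: [0.4, 0.2, 0.2]
width: 0.0575
```

```bash
python3 -c "
from plan import *
info()
f=snap('scene','r1s')['frame']
cv2.imwrite('pics/r1.png',cv2.resize(f[185:325,220:400],None,fx=4.2,fy=4.2,interpolation=cv2.INTER_CUBIC)[:,:,::-1])
f=snap('top','r1t')['frame'];g=cv2.resize(f[180:310,270:450],None,fx=4.2,fy=4.2,interpolation=cv2.INTER_CUBIC);cv2.imwrite('pics/r2.png',g[:,:,::-1])
"
```

```text
t 16.1167 pos [0.4599 0.0756 0.1632] phi -0.0838 tiltx [ 0.018  0.03  -0.999] F [0.4 0.2 0.2] w 0.057450979043737214 q [-0.11  0.29  1.64  0.03  1.19 -0.04]
```

View pics/r1.png

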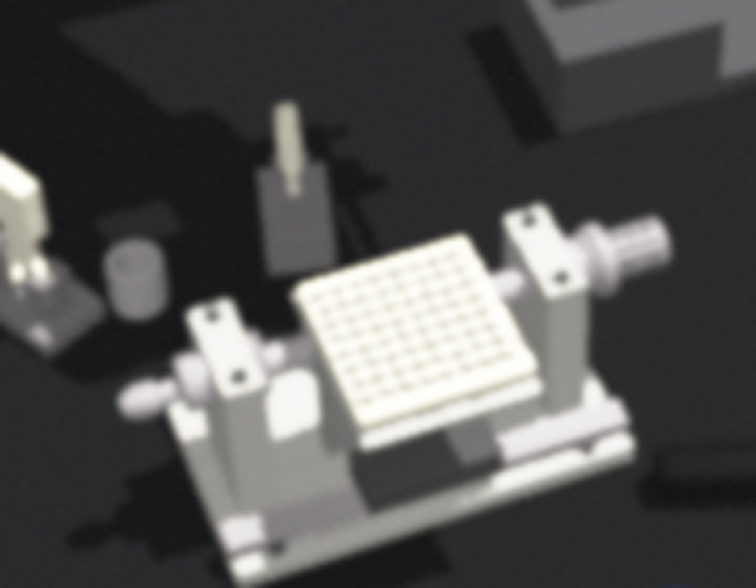

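View pics/r2.png

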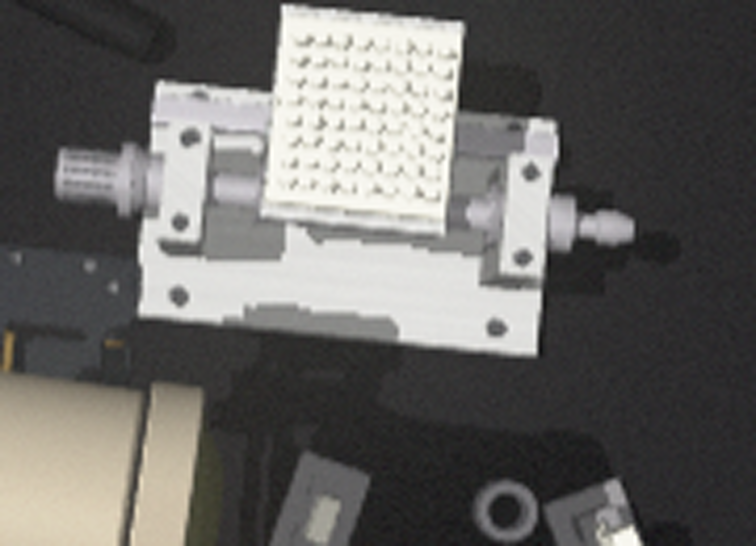

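Run:
```python
from plan import *
S,T=load('r1s'),load('r1t')
a=lambda x,y:(220+(x+.5)/4.2-.5,185+(y+.5)/4.2-.5); b=lambda x,y:(270+(x+.5)/4.2-.5,180+(y+.5)/4.2-.5)
C=np.array([.5872,-.0597,0]);fs=np.array([np.cos(-1.653),np.sin(-1.653),0]);E=C-.104*fs+[0,0,.085];l=np.array([-fs[1],fs[0],0])
ai=lambda q:((q-[220,185]+.5)*4.2-.5).round(); bi=lambda q:((q-[270,180]+.5)*4.2-.5).round()
for n,A,B in[('nose',(635,230),(119,402)),('knobend',(57,172),(670,240))]:
    w,r=tri((T,*b(*A)),(S,*a(*B)));d=w-E;print(n,w.round(4),r[0].round(4),'along',d@fs,'lat',d@l,'z',d[2])
for x in(237,229,219,214,209,0,-6,-36):
    w=E+fs*x/1000-[0,0,.0015];print(x,ai(proj(S,w)),bi(proj(T,w)),w.round(4))
g=cv2.resize(S['f'][255:295,240:280],None,fx=10,fy=10,interpolation=cv2.INTER_CUBIC);h=cv2.resize(T['f'][215:255,390:430],None,fx=10,fy=10,interpolation=cv2.INTER_CUBIC)
cv2.imwrite('pics/r3.png',np.hstack([g,h])[:,:,::-1])
g=cv2.resize(S['f'][225:265,345:385],None,fx=10,fy=10,interpolation=cv2.INTER_CUBIC);h=cv2.resize(T['f'][205:245,280:320],None,fx=10,fy=10,interpolation=cv2.INTER_CUBIC)
cv2.imwrite('pics/r4.png',np.hstack([g,h])[:,:,::-1])
```

```text
nose [ 0.576  -0.1923  0.087 ] 0.0004 along 0.23707064284660787 lat -0.0003137466737239455 z 0.001969504560953003
knobend [0.5997 0.0832 0.0835] 0.0029 along -0.03948115288697531 lat 0.0007601725044663203 z -0.001517524053418498
237 [119. 407.] [633. 230.] [ 0.5763 -0.1923  0.0835]
229 [136. 402.] [616. 228.] [ 0.5769 -0.1843  0.0835]
219 [157. 396.] [595. 226.] [ 0.5778 -0.1743  0.0835]
214 [167. 393.] [584. 225.] [ 0.5782 -0.1693  0.0835]
209 [177. 389.] [574. 224.] [ 0.5786 -0.1643  0.0835]
0 [589. 262.] [134. 179.] [0.5957 0.0439 0.0835]
-6 [601. 259.] [121. 178.] [0.5962 0.0499 0.0835]
-36 [657. 242.] [ 59. 172.] [0.5987 0.0798 0.0835]
```

View pics/r3.png

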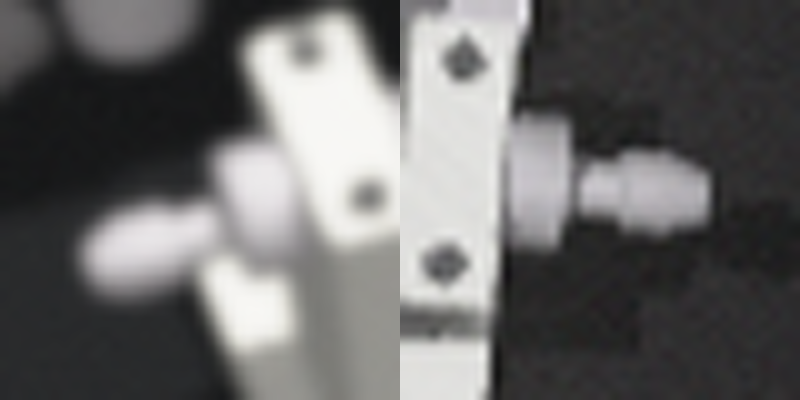

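View pics/r4.png

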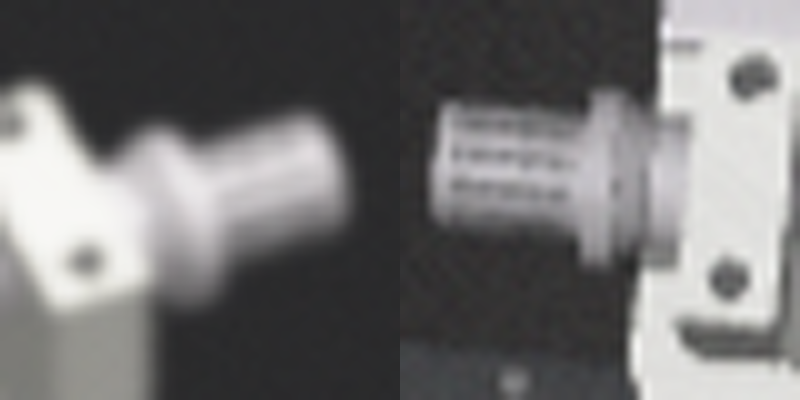

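```bash
python3 plan.py .4373 -.046 .11 1.253
```

```text
t 16.2167 pos [0.4576 0.0762 0.1626] phi -0.0831 tiltx [ 0.014  0.031 -0.999] F [ 0.5 -1.2 -0.4] w 0.057322080593621594 q [-0.11  0.29  1.65  0.03  1.19 -0.04]
off [ 1.213 -0.268  3.127] twist [-12.76  -0.18  -0.3 ] dist 0.135
```

Emit:
drive_tool --targets '[{"offset":[0,0,0.3],"twist":[-12.76,-0.18,-0.3],"grip":0.3},{"offset":[0,0,0.6],"twist":[-12.76,-0.18,-0.3],"grip":0.3},{"offset":[0,-0.1,0.9],"twist":[-12.76,-0.18,-0.3],"grip":0.3},{"offset":[0,-0.1,1.2],"twist":[-12.76,-0.18,-0.3],"grip":0.3},{"offset":[0,-0.1,1.6],"twist":[-12.76,-0.18,-0.3],"grip":0.3},{"offset":[0,-0.2,2.0],"twist":[-12.76,-0.18,-0.3],"grip":0.3},{"offset":[0,-0.2,2.4],"twist":[-12.76,-0.18,-0.3],"grip":0.3},{"offset":[0,-0.25,2.7],"twist":[-12.76,-0.18,-0.3],"grip":0.3},{"offset":[0,-0.27,3.1],"twist":[-12.76,-0.18,-0.3],"grip":0.3},{"offset":[0.5,-0.27,3.13],"twist":[-12.76,-0.18,-0.3],"grip":0.3},{"offset":[1.0,-0.27,3.13],"twist":[-12.76,-0.18,-0.3],"grip":0.3},{"offset":[1.2,-0.27,3.13],"twist":[-12.76,-0.18,-0.3],"grip":0.3}]'

```text
clock: 17.22
position: [0.437, -0.0465, 0.1087]
eef_rot: [-3.096, 1.568, 2.872]
wrist_force: [0.3, 0.2, 0.1]
width: 0.0575
```

```bash
python3 ov.py c .036; python3 plan.py .4373 -.046 .042 1.253
```

```text
t 17.2167 pos [ 0.437  -0.0465  0.1087] phi 1.2556 tiltx [-0.003  0.001 -1.   ] F [0.3 0.2 0.1] w 0.05747416669268991 q [-0.38  0.33  1.78 -0.    1.04 -1.63]
t 17.3167 pos [ 0.4371 -0.0462  0.1096] phi 1.2503 tiltx [-0.003  0.001 -1.   ] F [-0.2  0.1 -0.2] w 0.0572193872677732 q [-0.38  0.33  1.77 -0.    1.04 -1.63]
off [1.69  0.007 0.009] twist [-0.03 -0.03 -0.  ] dist 0.068
```

View pics/cso.png

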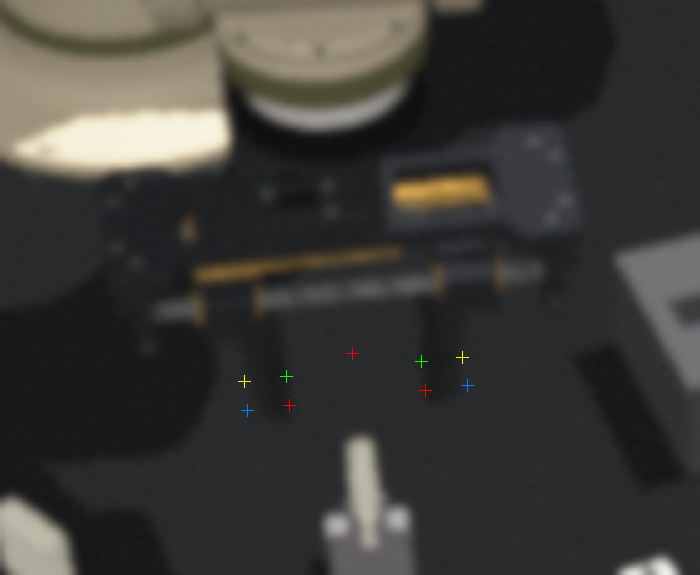

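Run:
```python
from plan import *
S=load('cs');pts=np.load('pts.npy');p=pts[8];c=np.maximum(proj(S,p).astype(int)-70,0)
ci=lambda q:((proj(S,np.array(q))-c+.5)*5-.5).round()
print(p)
for z in(.078,.086): print(ci([p[0],p[1],z]),ci([.4373,-.0477,z]))
f=cv2.convertScaleAbs(S['f'][c[1]:c[1]+115,c[0]:c[0]+140],alpha=3);cv2.imwrite('pics/c2.png',cv2.resize(f,None,fx=5,fy=5,interpolation=cv2.INTER_CUBIC)[:,:,::-1])
```

```text
[ 0.43697585 -0.04652864  0.14474302]
[364. 468.] [362. 469.]
[362. 455.] [360. 456.]
```

View pics/c2.png

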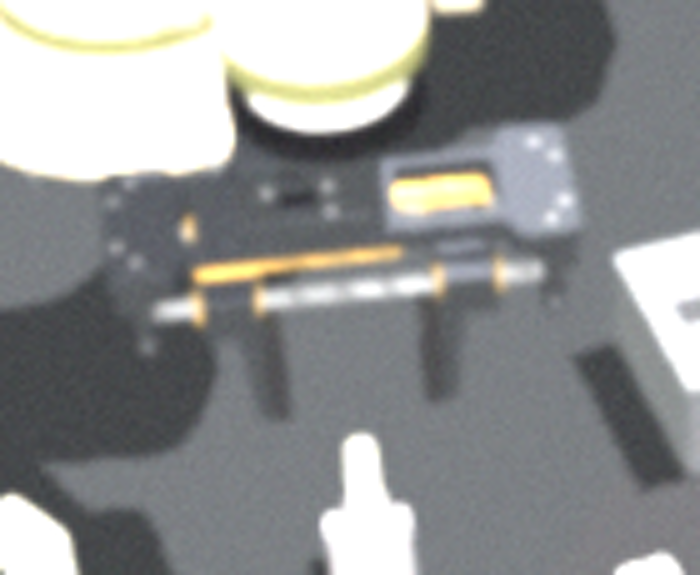

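Emit:
drive_tool --targets '[{"offset":[0.5,-0.02,0],"twist":[0,0,0],"grip":0.3},{"offset":[1.0,-0.02,0],"twist":[0,0,0],"grip":0.3},{"offset":[1.4,-0.02,0],"twist":[0,0,0],"grip":0.3},{"offset":[1.62,-0.02,0],"twist":[0,0,0],"grip":0.3},{"offset":[1.62,-0.02,0],"twist":[0,0,0],"grip":0.3}]'

```text
clock: 17.73
position: [0.4368, -0.0469, 0.0442]
eef_rot: [3.107, 1.566, 2.785]
wrist_force: [-0.4, 0.3, 0.4]
width: 0.0574
```

```bash
python3 ov.py d .034; python3 -c "
from h import *
S=load('ds');p=np.load('pts.npy')[8];c=np.maximum(proj(S,p).astype(int)-70,0)
f=cv2.convertScaleAbs(S['f'][c[1]+20:c[1]+100,c[0]+20:c[0]+120],alpha=2.2);cv2.imwrite('pics/d2.png',cv2.resize(f,None,fx=7,fy=7,interpolation=cv2.INTER_CUBIC)[:,:,::-1])"
```

```text
t 17.7333 pos [ 0.4368 -0.0469  0.0442] phi 1.248 tiltx [-0.004  0.002 -1.   ] F [-0.4  0.3  0.4] w 0.057373498252708294 q [-0.38  0.44  1.85 -0.    0.85 -1.63]
```

View pics/dso.png

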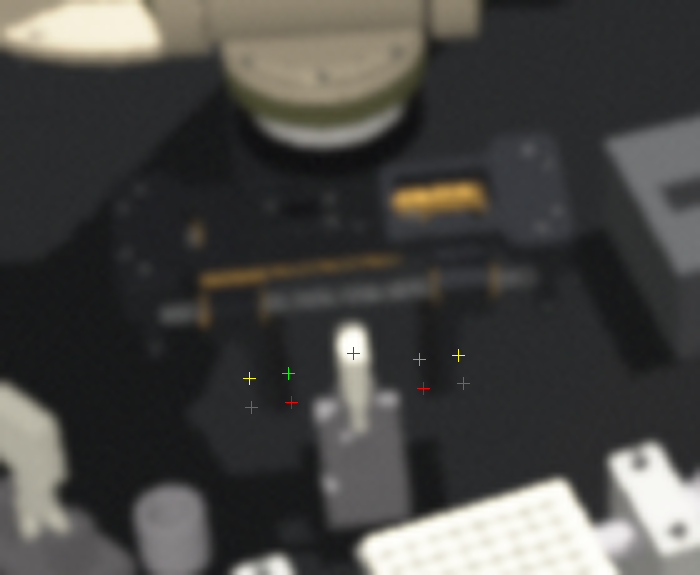

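View pics/d2.png

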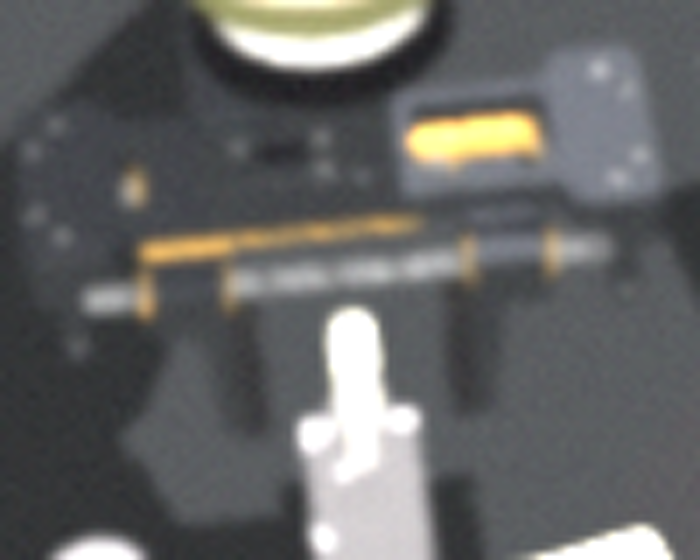

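Emit:
drive_tool --targets '[{"offset":[0,-0.025,0],"twist":[0,0,0],"grip":-0.2},{"offset":[0,-0.025,0],"twist":[0,0,0],"grip":-1},{"offset":[0,-0.025,0],"twist":[0,0,0],"grip":-1},{"offset":[0,-0.025,0],"twist":[0,0,0],"grip":-1},{"offset":[0,-0.025,0],"twist":[0,0,0],"grip":-1},{"offset":[0,-0.025,0],"twist":[0,0,0],"grip":-1},{"offset":[0,-0.025,0],"twist":[0,0,0],"grip":-1},{"offset":[0,-0.025,0],"twist":[0,0,0],"grip":-1},{"offset":[0,-0.025,0],"twist":[0,0,0],"grip":-1}]' --squeeze 30

```text
clock: 18.58
position: [0.437, -0.0481, 0.0456]
eef_rot: [3.113, 1.569, 2.792]
wrist_force: [0.5, -0.3, 0.9]
width: 0.0094
```

```bash
python3 plan.py .437 -.047 .12 1.489
```

```text
t 18.5833 pos [ 0.437  -0.0481  0.0456] phi 1.2489 tiltx [-0.002  0.001 -1.   ] F [ 0.5 -0.3  0.9] w 0.009440714343999013 q [-0.38  0.44  1.85 -0.    0.85 -1.63]
off [-1.861  0.025 -0.013] twist [-2.29 -0.02 -0.  ] dist 0.074
```

Emit:
drive_tool --targets '[{"offset":[-0.3,0,0],"twist":[0,0,0],"grip":-1},{"offset":[-0.7,0,0],"twist":[0,0,0],"grip":-1},{"offset":[-1.1,0,0],"twist":[0,0,0],"grip":-1},{"offset":[-1.6,0,0],"twist":[0,0,0],"grip":-1},{"offset":[-2.1,0,0],"twist":[0,0,0],"grip":-1},{"offset":[-2.5,0,0],"twist":[0,0,0],"grip":-1},{"offset":[-2.5,0,0],"twist":[0,0,0],"grip":-1}]'

```text
clock: 19.17
position: [0.4384, -0.0485, 0.148]
eef_rot: [-0.071, 1.568, -0.393]
wrist_force: [0.3, -0.5, -0.2]
width: 0.0101
```

```bash
python3 plan.py .5783 -.1695 .145 1.489; python3 -c "
from h import *
f=snap('scene','e1s')['frame'][140:290,200:350];cv2.imwrite('pics/e1.png',cv2.resize(cv2.convertScaleAbs(f,alpha=1.5),None,fx=4,fy=4,interpolation=cv2.INTER_CUBIC)[:,:,::-1])"
```

```text
t 19.1667 pos [ 0.4384 -0.0485  0.148 ] phi 1.2491 tiltx [ 0.003 -0.001 -1.   ] F [ 0.3 -0.5 -0.2] w 0.010063113540797934 q [-0.38  0.28  1.72 -0.    1.14 -1.63]
off [ 0.088 -1.763  4.274] twist [-2.29  0.03  0.01] dist 0.185
```

View pics/e1.png

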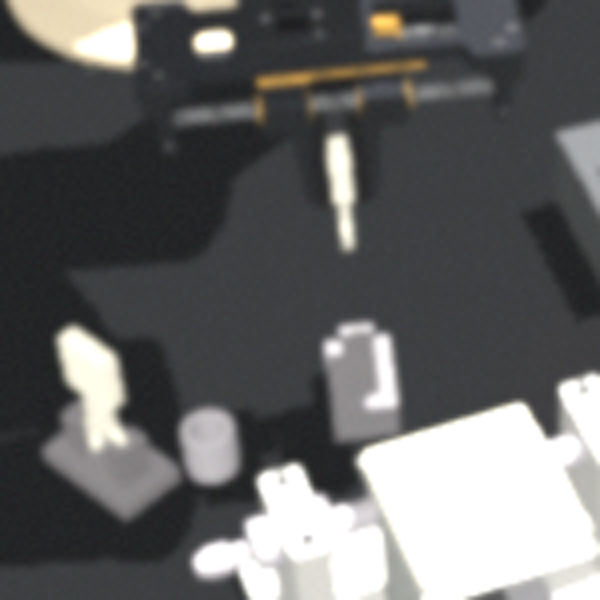

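Emit:
drive_tool --targets '[{"offset":[0,-0.2,0.4],"twist":[-0.5,0,0],"grip":-1},{"offset":[0,-0.4,1.0],"twist":[-1.0,0,0],"grip":-1},{"offset":[0,-0.7,1.7],"twist":[-1.5,0,0],"grip":-1},{"offset":[0,-1.0,2.4],"twist":[-2.0,0,0],"grip":-1},{"offset":[0,-1.3,3.1],"twist":[-2.29,0,0],"grip":-1},{"offset":[0,-1.6,3.8],"twist":[-2.29,0,0],"grip":-1},{"offset":[0.04,-1.76,4.2],"twist":[-2.29,0,0],"grip":-1},{"offset":[0.08,-1.76,4.27],"twist":[-2.29,0,0],"grip":-1},{"offset":[0.08,-1.76,4.27],"twist":[-2.29,0,0],"grip":-1},{"offset":[0.08,-1.76,4.27],"twist":[-2.29,0,0],"grip":-1}]'

```text
clock: 20.05
position: [0.5765, -0.1682, 0.142]
eef_rot: [2.691, 1.569, 2.609]
wrist_force: [-0.3, -0.4, -0.2]
width: 0.0102
```

```bash
python3 -c "
from plan import *
info();plan(.5783,-.1695,.12,1.489)
S=snap('scene','f1s')
g=cv2.resize(S['frame'][200:300,210:310],None,fx=6,fy=6,interpolation=cv2.INTER_CUBIC);cv2.imwrite('pics/f1.png',g[:,:,::-1])
S=snap('top','f1t')
g=cv2.resize(S['frame'][180:270,360:450],None,fx=6,fy=6,interpolation=cv2.INTER_CUBIC);cv2.imwrite('pics/f2.png',g[:,:,::-1])
"
```

```text
t 20.05 pos [ 0.5765 -0.1682  0.142 ] phi 1.4891 tiltx [-0.002  0.001 -1.   ] F [-0.3 -0.4 -0.2] w 0.010163670661009741 q [-0.48  0.54  1.29  0.    1.32 -1.97]
off [ 0.551 -0.029  0.048] twist [ 0.   -0.02 -0.01] dist 0.022
```

View pics/f1.png

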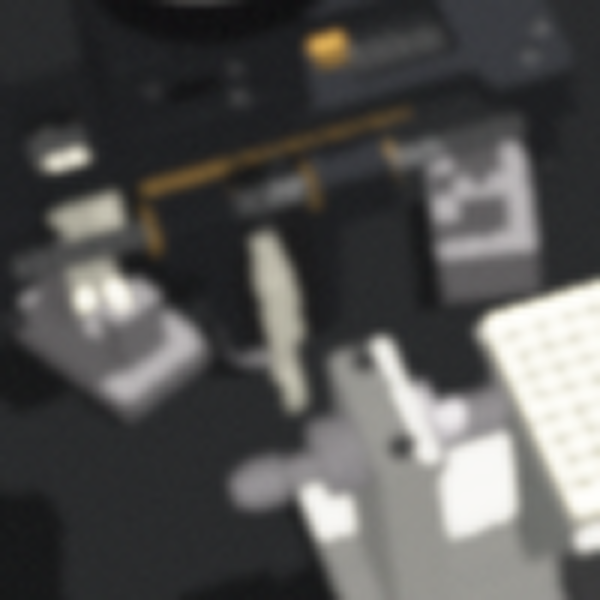

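View pics/f2.png

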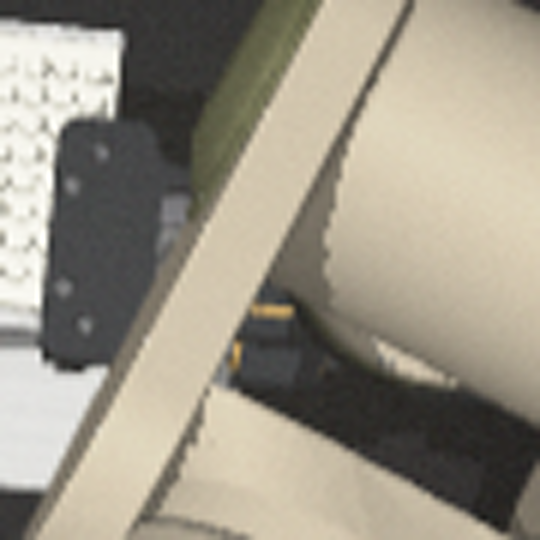

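Run:
```python
from plan import *
S=load('f1s');ci=lambda q:((proj(S,np.array(q))-[210,200]+.5)*6-.5).round()
s=observe();p=np.array(s['position']);Q=R.from_euler('xyz',s['eef_rot']).as_matrix();X=Q[:,2];Y=Q[:,1]
o=p-[0,0,.0136]
for n,q in dict(tabtopc=o+[0,0,.054],top_near=o+[0,0,.054]+X*.011,top_far=o+[0,0,.054]-X*.011,bot=o-[0,0,.008],nose_near=o-[0,0,.008]+X*.006,nose_far=o-[0,0,.008]-X*.006).items(): print(n,ci(q),q.round(4))
print('jaw step 5mm',ci(o+Y*.005)-ci(o))
C=np.array([.5872,-.0597,0]);fs=np.array([np.cos(-1.653),np.sin(-1.653),0]);E=C-.104*fs+[0,0,.0835]
for x in(209,214,219,237): print(x,ci(E+fs*x/1000))
f=cv2.convertScaleAbs(S['f'][225:290,235:290],alpha=2);cv2.imwrite('pics/f3.png',cv2.resize(f,None,fx=10,fy=9.2,interpolation=cv2.INTER_CUBIC)[:,:,::-1])
i2=lambda q:((proj(S,np.array(q))-[235,225]+.5)*[10,9.2]-.5).round()
print('f3:',{x:i2(E+fs*x/1000) for x in(207,214,221,237)},'bot',i2(o-[0,0,.008]),'tabtop',i2(o+[0,0,.054]))
```

```text
tabtopc [266. 256.] [ 0.5767 -0.1681  0.1834]
top_near [276. 281.] [ 0.5876 -0.169   0.1834]
top_far [256. 232.] [ 0.5657 -0.1672  0.1834]
bot [288. 390.] [ 0.5767 -0.1681  0.1214]
nose_near [293. 403.] [ 0.5827 -0.1686  0.1214]
nose_far [282. 377.] [ 0.5707 -0.1676  0.1214]
jaw step 5mm [15. -4.]
209 [313. 467.]
214 [299. 471.]
219 [284. 476.]
237 [231. 492.]
f3: {207: array([282., 483.]), 214: array([248., 493.]), 221: array([214., 502.]), 237: array([135., 525.])} bot [230. 368.] tabtop [193. 163.]
```

View pics/f3.png

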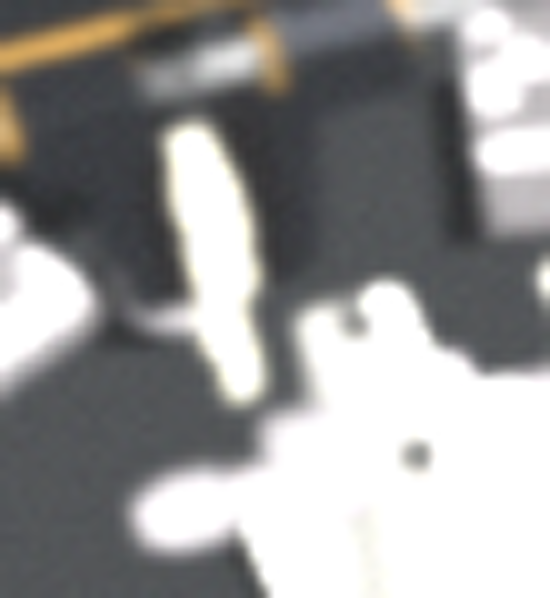

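Emit:
drive_tool --targets '[{"offset":[0,-0.05,0.055],"twist":[0,0,0],"grip":-1},{"offset":[0.2,-0.05,0.055],"twist":[0,0,0],"grip":-1},{"offset":[0.4,-0.05,0.055],"twist":[0,0,0],"grip":-1},{"offset":[0.6,-0.05,0.055],"twist":[0,0,0],"grip":-1},{"offset":[0.6,-0.05,0.055],"twist":[0,0,0],"grip":-1}]'

```text
clock: 20.57
position: [0.5777, -0.1698, 0.1168]
eef_rot: [2.725, 1.567, 2.644]
wrist_force: [-0.1, 0.2, -1.0]
width: 0.0097
```

```bash
python3 -c "
from plan import *
info()
S=snap('scene','g1s')
f=cv2.convertScaleAbs(S['frame'][225:290,235:290],alpha=1.5);cv2.imwrite('pics/g1.png',cv2.resize(f,None,fx=10,fy=9.2,interpolation=cv2.INTER_CUBIC)[:,:,::-1])
T=snap('top','g1t')
cv2.imwrite('pics/g2.png',cv2.resize(T['frame'][180:270,360:450],None,fx=6,fy=6,interpolation=cv2.INTER_CUBIC)[:,:,::-1])
"
```

```text
t 20.5667 pos [ 0.5777 -0.1698  0.1168] phi 1.4894 tiltx [-0.004  0.002 -1.   ] F [-0.1  0.2 -1. ] w 0.009657593247144367 q [-0.48  0.57  1.31  0.    1.26 -1.97]
```

View pics/g1.png

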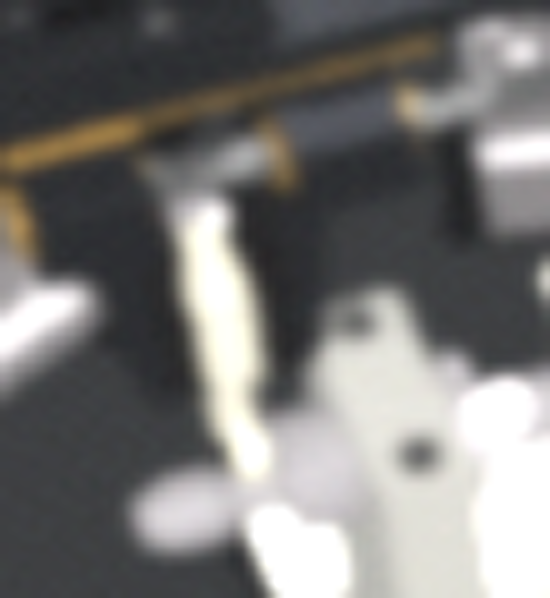

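View pics/g2.png

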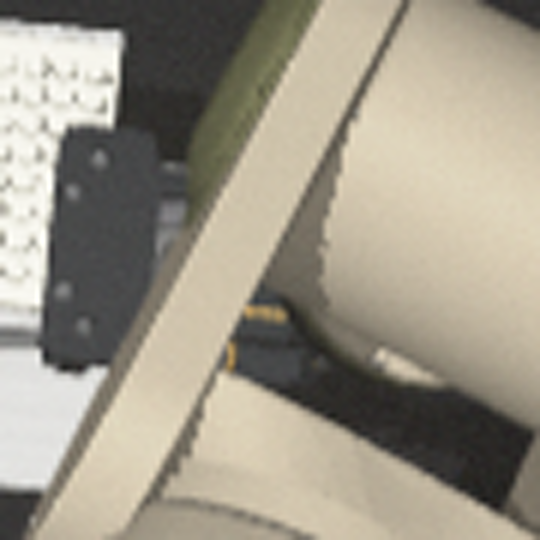

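Run:
```python
from plan import *
S=load('g1s');i2=lambda q:((proj(S,np.array(q))-[235,225]+.5)*[10,9.2]-.5).round()
s=observe();p=np.array(s['position']);Q=R.from_euler('xyz',s['eef_rot']).as_matrix();X=Q[:,2];Y=Q[:,1]
o=p-[0,0,.0136]
print('nose_near L/R',i2(o-[0,0,.008]+X*.006-Y*.0025),i2(o-[0,0,.008]+X*.006+Y*.0025),'far',i2(o-[0,0,.008]-X*.006))
print('neck L/R z20',i2(o+[0,0,.02]-Y*.0025+X*.006),i2(o+[0,0,.02]+Y*.0025+X*.006))
print('tab L/R mid near',i2(o+[0,0,.04]-Y*.005+X*.011),i2(o+[0,0,.04]+Y*.005+X*.011))
C=np.array([.5872,-.0597,0]);fs=np.array([np.cos(-1.653),np.sin(-1.653),0]);E=C-.104*fs+[0,0,.0835]
l=np.array([-fs[1],fs[0],0])
print((p-E)@fs,(p-E)@l)
for x in (207,208,214,221): print(x,i2(E+fs*x/1000),i2(E+fs*x/1000+[0,0,.0055]), i2(E+fs*x/1000+l*.0055))
```

```text
nose_near L/R [234. 478.] [258. 471.] far [228. 434.]
neck L/R z20 [218. 390.] [243. 383.]
tab L/R mid near [201. 346.] [252. 332.]
0.21486119273805065 0.0004019228011911313
207 [282. 483.] [279. 466.] [291. 501.]
208 [277. 484.] [274. 467.] [286. 503.]
214 [248. 493.] [245. 476.] [256. 511.]
221 [214. 502.] [210. 486.] [222. 521.]
```

Emit:
drive_tool --targets '[{"offset":[0.08,0,0],"twist":[0,0,0],"grip":-1},{"offset":[0.14,0,0],"twist":[0,0,0],"grip":-1},{"offset":[0.2,0,0],"twist":[0,0,0],"grip":-1},{"offset":[0.26,0,0],"twist":[0,0,0],"grip":-1}]'

```text
clock: 21.0
position: [0.5785, -0.1702, 0.1079]
eef_rot: [2.708, 1.57, 2.626]
wrist_force: [-0.5, 0.1, 0.7]
width: 0.0102
```

```bash
python3 -c "
from plan import *
info();print(observe()['torque'])"
```

```text
t 21.0 pos [ 0.5785 -0.1702  0.1079] phi 1.4894 tiltx [-0.001  0.001 -1.   ] F [-0.5  0.1  0.7] w 0.010233566041986405 q [-0.48  0.58  1.32  0.    1.24 -1.97]
[ 0.09013175 -0.15015077 -0.03901928]
```

Emit:
drive_tool --targets '[{"offset":[0.06,0,0],"twist":[0,0,0],"grip":-1},{"offset":[0.12,0,0],"twist":[0,0,0],"grip":-1},{"offset":[0.18,0,0],"twist":[0,0,0],"grip":-1},{"offset":[0.22,0,0],"twist":[0,0,0],"grip":-1}]'

```text
clock: 21.33
position: [0.5785, -0.1704, 0.0994]
eef_rot: [3.079, 1.57, 2.997]
wrist_force: [0.9, 0.3, -1.3]
width: 0.0098
```

```bash
python3 -c "
from plan import *
info();print(observe()['torque'])"
```

```text
t 21.3333 pos [ 0.5785 -0.1704  0.0994] phi 1.4894 tiltx [-0.  0. -1.] F [ 0.9  0.3 -1.3] w 0.009828556831188648 q [-0.48  0.59  1.33 -0.    1.22 -1.97]
[ 0.04082089 -0.13016075  0.04217745]
```

Emit:
drive_tool --targets '[{"offset":[0.05,0,0],"twist":[0,0,0],"grip":-1},{"offset":[0.08,0,0],"twist":[0,0,0],"grip":-1}]'

```text
clock: 21.5
position: [0.5786, -0.1704, 0.0965]
eef_rot: [-1.588, 1.571, -1.669]
wrist_force: [-2.9, 0.2, 10.7]
width: 0.0095
```

```bash
python3 -c "
from plan import *
info();print(observe()['torque'])
S=snap('scene','h1s')
f=cv2.convertScaleAbs(S['frame'][225:290,235:290],alpha=1.5);cv2.imwrite('pics/h1.png',cv2.resize(f,None,fx=10,fy=9.2,interpolation=cv2.INTER_CUBIC)[:,:,::-1])
"
```

```text
t 21.5 pos [ 0.5786 -0.1704  0.0965] phi 1.4894 tiltx [-0. -0. -1.] F [-2.9  0.2 10.7] w 0.009515435616116539 q [-0.48  0.59  1.34 -0.    1.21 -1.97]
[0.14826821 0.3628946  0.01812695]
```

View pics/h1.png

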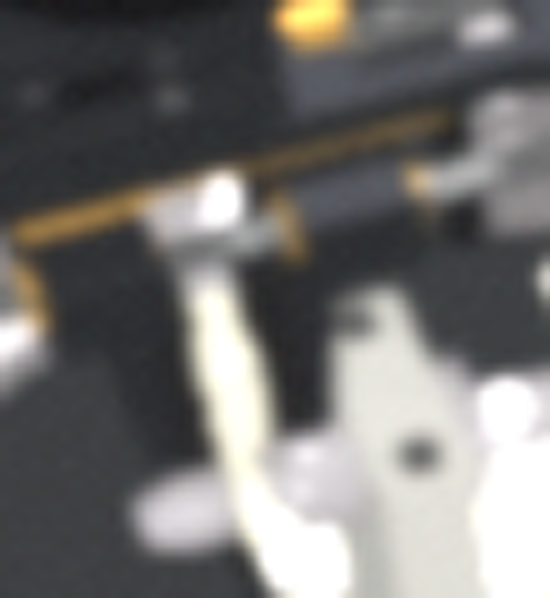

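Emit:
drive_tool --targets '[{"offset":[0.04,0,0],"twist":[0,0,0],"grip":-1},{"offset":[0.08,0,0],"twist":[0,0,0],"grip":-1}]' --squeeze 50

```text
clock: 21.72
position: [0.5792, -0.1708, 0.0958]
eef_rot: [-0.572, 1.568, -0.653]
wrist_force: [-8.5, 3.6, 28.8]
width: 0.01
```

```bash
python3 -c "
from plan import *
info();print(observe()['torque'])"
```

```text
t 21.7167 pos [ 0.5792 -0.1708  0.0958] phi 1.4896 tiltx [ 0.002 -0.002 -1.   ] F [-8.5  3.6 28.8] w 0.010049145395071919 q [-0.48  0.59  1.34 -0.    1.21 -1.97]
[ 0.68255586  1.36224991 -0.01433328]
```

```bash
python3 -c "
from plan import *
info()
S=snap('scene','i1s')
f=cv2.convertScaleAbs(S['frame'][240:290,235:285],alpha=1.2);cv2.imwrite('pics/i1.png',cv2.resize(f,None,fx=12,fy=12,interpolation=cv2.INTER_CUBIC)[:,:,::-1])
i2=lambda q:((proj(load('i1s'),np.array(q))-[235,240]+.5)*12-.5).round()
s=observe();p=np.array(s['position']);Q=R.from_euler('xyz',s['eef_rot']).as_matrix();X=Q[:,2];Y=Q[:,1]
for oz in(.0835,.0957):
  o=np.r_[p[:2],oz]
  print(oz,'near bottom',i2(o-[0,0,.008]+X*.006),'shoulder near',i2(o+X*.011),'neckbot',i2(o+[0,0,.012]),'tabbottom near',i2(o+[0,0,.026]+X*.011))
"
```

```text
t 21.7167 pos [ 0.5792 -0.1708  0.0958] phi 1.4896 tiltx [ 0.002 -0.002 -1.   ] F [-8.5  3.6 28.8] w 0.010049145395071919 q [-0.48  0.59  1.34 -0.    1.21 -1.97]
0.0835 near bottom [308. 527.] shoulder near [312. 518.] neckbot [284. 422.] tabbottom near [295. 414.]
0.0957 near bottom [300. 479.] shoulder near [304. 469.] neckbot [276. 373.] tabbottom near [286. 363.]
```

View pics/i1.png

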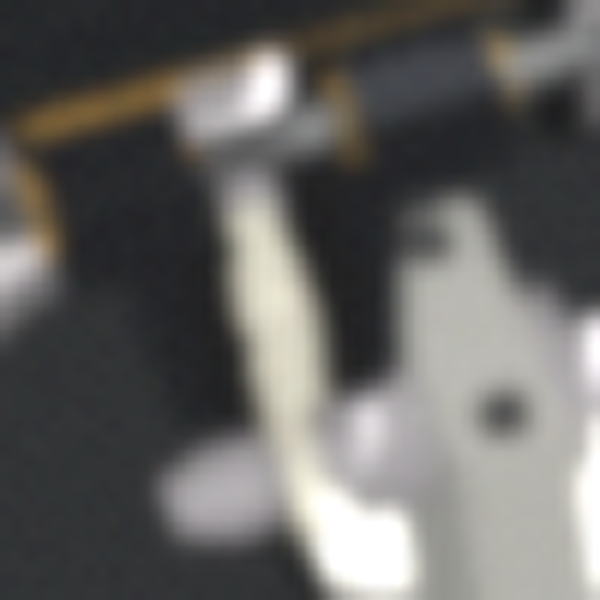

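Emit:
drive_tool --targets '[{"offset":[-0.03,0,-0.01],"twist":[0,0,0],"grip":-1},{"offset":[-0.03,0,-0.02],"twist":[0,0,0],"grip":-0.3},{"offset":[-0.03,0,-0.02],"twist":[0,0,0],"grip":-0.3},{"offset":[-0.03,0,-0.02],"twist":[0,0,0],"grip":-0.3},{"offset":[-0.03,0,-0.02],"twist":[0,0,0],"grip":-0.3},{"offset":[-0.3,0,-0.02],"twist":[0,0,0],"grip":-0.3},{"offset":[-0.8,0,-0.02],"twist":[0,0,0],"grip":-0.3},{"offset":[-1.5,0,-0.02],"twist":[0,0,0],"grip":-0.3},{"offset":[-2.2,0,-0.02],"twist":[0,0,0],"grip":-0.3},{"offset":[-2.5,0,-1.0],"twist":[0,0,0],"grip":-0.3},{"offset":[-2.5,0,-2.0],"twist":[0,0,0],"grip":-0.3},{"offset":[-2.5,0,-3.0],"twist":[0,0,0],"grip":-0.3}]'

```text
clock: 22.77
position: [0.4582, -0.1606, 0.1967]
eef_rot: [-0.551, 1.565, -0.631]
wrist_force: [0.3, -1.4, 0.9]
width: 0.0306
```

```bash
python3 -c "
from plan import *
info()
S=snap('scene','j1s')
cv2.imwrite('pics/j1.png',cv2.resize(S['frame'][200:320,220:390],None,fx=4.6,fy=4.6,interpolation=cv2.INTER_CUBIC)[:,:,::-1])
f=S['frame'][235:295,235:295];cv2.imwrite('pics/j3.png',cv2.resize(f,None,fx=10,fy=10,interpolation=cv2.INTER_CUBIC)[:,:,::-1])
T=snap('top','j1t')
cv2.imwrite('pics/j2.png',cv2.resize(T['frame'][170:290,280:450],None,fx=4.6,fy=4.6,interpolation=cv2.INTER_CUBIC)[:,:,::-1])
"
```

```text
t 22.7667 pos [ 0.4582 -0.1606  0.1967] phi 1.4903 tiltx [ 0.004 -0.003 -1.   ] F [ 0.3 -1.4  0.9] w 0.030627756782188643 q [-0.58  0.29  1.53 -0.    1.32 -2.07]
```

View pics/j1.png

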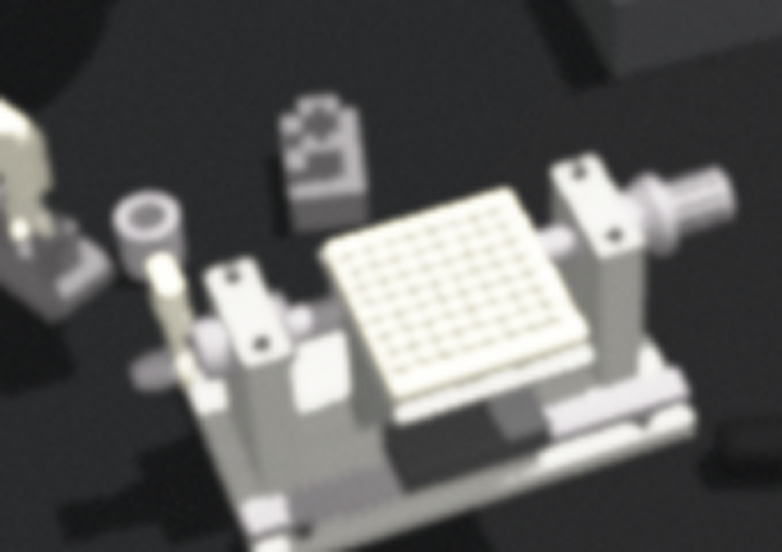

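View pics/j3.png

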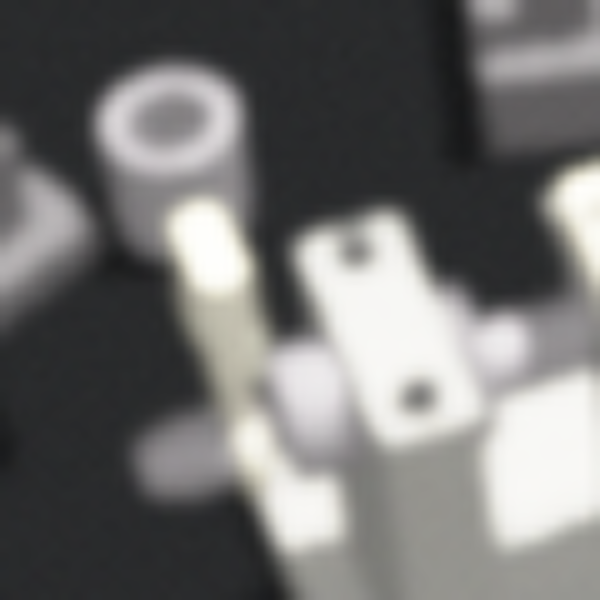

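View pics/j2.png

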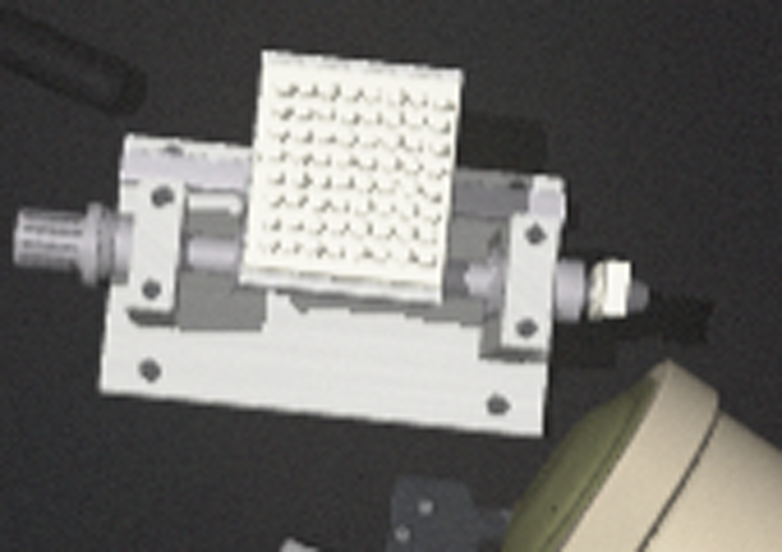

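Run:
```python
from fit import *
S,T=load('j1s'),load('j1t')
a=lambda x,y:(235+(x+.5)/10-.5,235+(y+.5)/10-.5); b=lambda x,y:(280+(x+.5)/4.6-.5,170+(y+.5)/4.6-.5)
w,r=tri((S,*a(212,247)),(T,*b(617,289)))
C=np.array([.5872,-.0597,0]);fs=np.array([np.cos(-1.653),np.sin(-1.653),0]);E=C-.104*fs;l=np.array([-fs[1],fs[0],0])
print(w.round(4),r,'along',(w-E)@fs,'lat',(w-E)@l)
i=lambda q:((proj(S,q)-[235,235]+.5)*10-.5).round(); j=lambda q:((proj(T,q)-[280,170]+.5)*4.6-.5).round()
for oz in(.0835,.088,.0957):
  o=E+fs*.214+[0,0,oz]
  print(oz,'top far/near',i(o+[0,0,.054]-l*.011),i(o+[0,0,.054]+l*.011),'tabbot near',i(o+[0,0,.026]+l*.011),'noses',i(o-[0,0,.008]+l*.006),'T',j(o+[0,0,.054]+l*.011),j(o+[0,0,.054]-l*.011))
```

```text
[ 0.5747 -0.1702  0.1358] [np.float64(0.0008088572493781089), np.float64(0.0008088572493780992)] along 0.2151592723765931 lat -0.0033577769294933645
0.0835 top far/near [201. 212.] [235. 292.] tabbot near [250. 389.] noses [261. 483.] T [616. 253.] [611. 306.]
0.088 top far/near [198. 196.] [232. 276.] tabbot near [248. 373.] noses [259. 469.] T [618. 252.] [613. 305.]
0.0957 top far/near [194. 168.] [228. 249.] tabbot near [244. 347.] noses [255. 443.] T [621. 250.] [616. 303.]
```

Emit:
drive_tool --targets '[{"offset":[-1.0,0,-1.0],"twist":[0,0,0],"grip":-0.3},{"offset":[-1.5,0,-1.5],"twist":[0,0,0],"grip":-0.3},{"offset":[-1.5,-1.0,-1.5],"twist":[0,0,0],"grip":-0.3},{"offset":[-1.5,-2.0,-1.5],"twist":[0,0,0],"grip":-0.3},{"offset":[-1.5,-3.0,-1.5],"twist":[0,0,0],"grip":-0.3},{"offset":[-1.5,-4.0,-1.5],"twist":[0,0,0],"grip":-0.3},{"offset":[-1.5,-4.0,-1.5],"twist":[0,0,0],"grip":-0.3}]'

```text
clock: 23.45
position: [0.3811, -0.3196, 0.2561]
eef_rot: [-1.662, 1.568, -1.749]
wrist_force: [-0.6, 1.2, -0.4]
width: 0.0307
```

Run:
```python
from plan import *
info()
snap('scene','k1s');snap('top','k1t')
a=load('k1s')['f'][235:295,235:295];b=load('j1s')['f'][235:295,235:295]
print('clip region change',np.abs(a.astype(int)-b).mean())
T=load('k1t')['f'];cv2.imwrite('pics/k2.png',cv2.resize(T[205:255,385:435],None,fx=12,fy=12,interpolation=cv2.INTER_CUBIC)[:,:,::-1])
```

```text
t 23.45 pos [ 0.3811 -0.3196  0.2561] phi 1.4838 tiltx [-0.    -0.002 -1.   ] F [-0.6  1.2 -0.4] w 0.030747199673407576 q [-0.94  0.27  1.39 -0.    1.49 -2.42]
clip region change 0.7074074074074074
```

View pics/k1t.png

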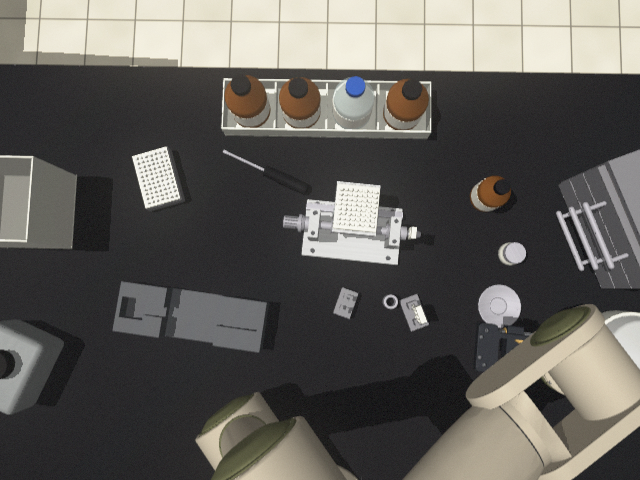

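View pics/k2.png

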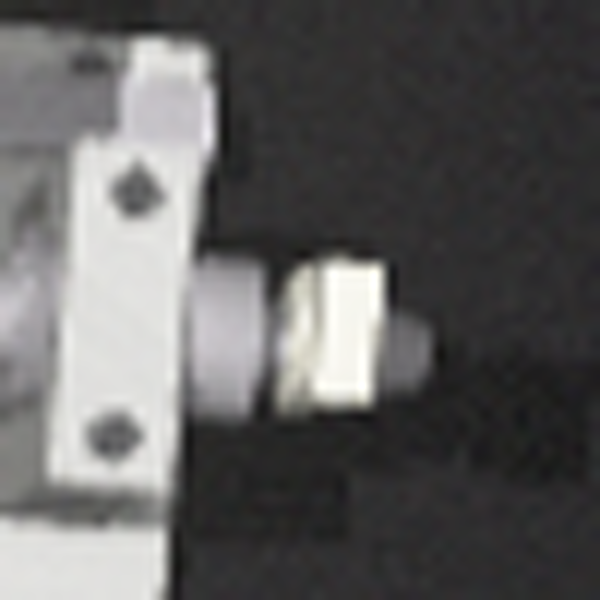

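Run:
```python
from plan import *
T=load('k1t');j=lambda q:((proj(T,q)-[385,205]+.5)*12-.5).round()
C=np.array([.5872,-.0597,0]);fs=np.array([np.cos(-1.653),np.sin(-1.653),0]);E=C-.104*fs;l=np.array([-fs[1],fs[0],0])
for x,z,n in((.2115,.0835,'shoe L'),(.2165,.0835,'shoe R'),(.2115,.095,'shoe top L'),(.209,.1375,'tab L'),(.219,.1375,'tab R'),(.237,.0835,'nose')):
    for s in(-.011,0,.011): print(n,s,j(E+fs*x+l*s+[0,0,z]))
```

```text
shoe L -0.011 [269. 408.]
shoe L 0 [275. 342.]
shoe L 0.011 [281. 276.]
shoe R -0.011 [299. 411.]
shoe R 0 [305. 345.]
shoe R 0.011 [311. 279.]
shoe top L -0.011 [279. 401.]
shoe top L 0 [285. 335.]
shoe top L 0.011 [291. 268.]
tab L -0.011 [304. 376.]
tab L 0 [310. 307.]
tab L 0.011 [316. 238.]
tab R -0.011 [367. 382.]
tab R 0 [373. 313.]
tab R 0.011 [379. 244.]
nose -0.011 [423. 423.]
nose 0 [429. 357.]
nose 0.011 [434. 291.]
```

```bash
python3 -c "
from workcell import *
print(sign_off(), observe()['clock'])"
```

```text
the job is handed in; nothing more can be done
the job is handed in; nothing more can be done
```

The rod is home in the shuttle and the smaller clip is on its groove. I handed the job in at about 23.5 s of the 62 s, with the arm clear of everything.

**What I did:** I lifted the rod out by its shank and fed it through the first block and into the carriage tube. I then re-gripped the knob and pushed the flange against the bushing rim. After that I took the smaller clip by its tab, pressed it onto the groove, released it and backed away.

**Rod check:** It stopped moving under a 46 N push. The nose measured 237.1 mm past the entry, against 237 mm expected.

**Clip check:**
- **Seating:** The press ended on a hard stop at 29 N, with the clip at seated height (tab top measured 135.8 mm, expected 137.5 mm). I did not see the snap's force peak between readings, so the seating rests on this height and stop.
- **Position:** It sits about 1.5 mm towards the nose from the groove centre, within the play. It leans about 3.5° around the rod.
- **Stability:** It had not moved in a picture taken 0.7 s later.

**Other objects:** In the last top picture the larger clip and the other loose things stand where they were.

**What disagreed:**
- **Gripper height:** In the pictures the gripper stood about 35 mm higher than its reported position. My first try at the rod closed on air because of this; I corrected for it afterwards.
- **Finger opening:** The reported opening was about 4 mm too small on the shank and 2 mm too small on the knob.

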